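# Lock an air filter unit's cover screws with a driver and reset its peak pointer

### The arm

A 6-joint arm with a two-finger parallel gripper is mounted at the origin on a cart in front of the work surface, level with it; the furniture and walls round the work are solid. World frame = base frame: x ahead of the robot, y to its left, z up, the work surface at z = 0. Lengths are in m, angles in degrees, forces in N, time in s.
With the tool pointing down it reaches from about 0.4 to 0.825 m from the base axis. Payload 7 kg.
Tool frame: the origin (TCP) lies between the finger pads; the fingertips stand 22 mm ahead of it and the grasp point (between the pads) lies 3 mm ahead of it; z points along the fingers, y is the line along which they close (so a half turn about z gives the same grasp; the last joint's range is limited). The gripper opens to 88 mm and grips with 3 to 60 N. Pads are 19 mm wide; open, the fingers measure 130 mm over their backs; the gripper's body (78 mm by 193 mm) begins 47 mm behind the grasp point.
Start: joints at [86.121, 20.546, 0.682, 0, -70.136, -16.507], TCP at [0.235, 0.633, 0.249] pointing down, gripper open.
Joint ranges: [-176.03, 176.03], [-82.01, 121.73], [-58.28, 71.71], [-173.87, 95.51], [-174.79, -0.11], [-173.66, 173.66]. Speed limits (degrees/s): [136.94, 136.94, 172.46, 180, 180, 180].

### API

Orientations are given as [roll, pitch, yaw] about the fixed x, y, z axes, in that order (R = Rz(yaw) Ry(pitch) Rx(roll)).
In Python, from plant import r, vision gives the robot as it stands.
- The arm moves only by the shell command python3 -m pendant 'ROWS' [FORCE]. ROWS is JSON, a list that holds one entry, the list of rows, each a list of 7 numbers: the shift along the tool's x, y, z scaled (see below), then the turn, a rotation vector about the tool's x, y, z scaled (see below), then the opening, from -1 (shut) to 1 (fully open). In form: [[[x, y, z, wx, wy, wz, fingers], ...]]. A call has exactly 8 rows; each row shifts and turns the commanded pose from where the row before left it, along the tool's axes as they then stand; what a row does not reach is not made up. The controller multiplies each number of a shift by 20 mm and each number of a turn by 4 degrees. A row lasts 1/10 s, in which the tool goes at most 50 mm and 8.59 degrees, less where a joint would pass 70% of its speed; a pose out of reach is approached as far as the arm can. A call with a number of a shift or a turn outside -1 to 1 is refused whole. A call with a gripper value outside its range is refused whole. The fingers move at their own pace and stop on an object; FORCE is the grip in N (left out, the last holds). Time passes only in rows, so rows that do not move let the fingers close, or fill a call up. It gives the time, the measured TCP pose, the force, the opening and the grip force at its end, in the units of the state.
- r.get_state(): the state, without advancing time (a new reading comes with each control period).
- vision.capture(name): name is "side" or "top" or "wrist"; returns a dict with "frame" (384x512x3 uint8, blue, green, red), "depth" (384x512 float32, m along the optical axis (not along the pixel's ray), 0 where there is no reading), "camera_matrix" (3x3 intrinsics, pixels), "extrinsics" (4x4, takes a point from world to camera coordinates); the wrist camera has in their place "hand_eye" (4x4, takes a point from camera to tool coordinates, whose origin is the TCP and whose axes are the flange's). Camera axes: x right, y up, looking along -z (the intrinsics and any distortion apply to the point x, -y, -z); pixel columns grow to the right and rows downward; lengths in m; the calibration is good to about 2 mm. A picture is of the moment at which its call begins: read the wrist's pose just before it.
- r.close_job(): hands the job in; it is judged then, once.
The state is a dict: "time_s": time; "joints": joint angles; "qd": joint speeds; "joint_torque": joint torques, N m; "tcp_pos": TCP position; "eef_rot": TCP orientation; "contact_force": force on the tool from outside, world axes, zero at the start; "moment": the same for the moment, N m; "gripper_width": finger opening in m; "gripper_force": force on a finger pad.
Only numpy, scipy, OpenCV 4.12 (cv2) and the standard library are available. Lean on these libraries where they do the work, as an engineer would, in place of code of your own. Each camera call takes 0.05 s, during which the arm holds its last target. There are 200 camera calls.

### The job

The filter of the white air filter unit has just been changed and its grey cover is shut but not locked. Take the orange flat-blade driver from the rack and, with its blade in the slots and never with the fingers, turn the two slotted quarter-turn screws of the cover clockwise fully home to their stops, then put the driver back upright in its rack. Only once both screws are locked, turn the knob on the gauge anticlockwise until the red peak pointer is back at its zero stop; leave the blue driver in the rack and the other things on the bench where they are.

Things in the scene. Friction and masses are not known exactly. Their poses are not given: they have to be found in the camera images.
- filter_unit: White air filter unit, fixed, 190 deep (x) x 280 wide (y); origin on the bench under its middle, x to its back, y left, z up. Deck slopes 20 degrees down to the front (52 high in front, 121 behind); deck normal (-0.342, 0, 0.940) in this frame. On the deck: left, the grey cover (136 x 168, 6.5 thick) with a slotted screw at each lower corner; right, a round gauge (67 diameter, 11.5 high).
- screw_left_head (a point): Left screw: middle of the top face of its steel head (23 diameter, top 7 above the cover). z: screw axis, out of the deck; x: along the slot, so it turns with the screw. Slot right across, 3.4 wide, 4.2 deep, edges bevelled 0.9. The head is sprung: it can be pushed in up to 3 mm (2 N to start, 6.5 N at the bottom). Ticks on the cover show the slot's direction: red open, green locked.
- screw_right_head (a point): Right captive screw, 128 mm to the right of the left one; same head, slot, spring and axes.
- screw_left (a joint): Turn of the left screw, rad: 0 open (slot up and down the slope), grows clockwise seen from above the deck, 1.571 fully home at a firm stop (slot across the slope). Stays where it is left; needs 0.10 N m to turn.
- screw_right (a joint): Same for the right screw; needs 0.14 N m.
- reset_knob_grip (a point): Black fluted round knob in the middle of the gauge, 18.4 diameter, standing 24 above the dial; a red pointer 27 long turns with it. This point is on its axis, 14 above the dial, 10 below its top. z along the axis, out of the deck.
- drag_pointer (a joint): Turn of the knob and its red peak pointer, rad: 0 at the zero stop (pointer down to the left on the dial, at the first tick), grows clockwise seen from above the deck. Turns stiffly (0.025 N m) and stays where it is left.
- driver_rack: Fixed driver rack: aluminium plate 62 x 150 (y), 8 thick, its top 78 above the bench, on two end plates over a black base; two round pockets 22 in diameter go through it on its y axis at y = -40 and +40 mm, the black base's top is at 8 mm. Origin on the bench under its middle.
- flat_driver: Flat-blade driver, orange hexagonal handle, 140 long, 110 g. Origin at the blade's tip, z up to the handle. Blade 13 wide (x) x 2.4 thick (y), 1.6 at the tip; shaft 8 diameter, steel bolster 18 diameter at z = 53 to 62; handle z = 62 to 140, 28 across flats, flats face +-y and every 60 degrees on. Hangs in a rack pocket, shoulder (z = 62) on the plate, tip 16 above the bench.
- flat_driver_tip (a point): Middle of the blade's tip; axes as the driver's.
- flat_driver_grip (a point): Point on the driver's axis to grip the handle, 100 above the tip; axes as the driver's.
- cross_driver: Cross-head driver of the same size with a blue handle, in the other pocket; not needed. Origin at its tip, z up.
- cross_driver_tip (a point): Tip of the blue driver.
- used_filter: Used pleated filter in a card frame, 70 x 100 x 18, lying on the bench; bystander.
- notebook: Notebook 210 x 152 x 14 with a pen on it; bystander.
- media_bottle: Square media bottle with a white cap, 50 x 50 x 97; bystander.
- tube_50: 50 ml tube, orange cap, 34 x 113 high, standing; bystander.
- forceps: Steel forceps 130 long, lying flat; bystander.
- stud_left: Sprung stud that carries the left screw head; origin on the screw axis at the cover's face, 7.2 below the head's top; z along the screw axis out of the deck; does not turn. Do not touch the head with the fingers.
- stud_right: Sprung stud that carries the right screw head; origin on the screw axis at the cover's face, 7.2 below the head's top; z along the screw axis out of the deck; does not turn. Do not touch the head with the fingers.
There are look-alikes about, which are no part of the job. What is shaped like the flat_driver but green is not meant.

How it is judged (in metres and radians):
On the way, in this order (a step that is already met when the one before it is completed fails the run):
1. both cover screws are turned home (value of joint each of screw_left, screw_right above 1.5 rad), for 0.2 s.
2. the red peak pointer is back at its zero stop (value of joint drag_pointer below 0.06 rad), for 0.2 s.
At the end, for the whole second after the job is handed in: Both screws within 0.07 rad of their stops, pointer within 0.06 rad of zero, both drivers upright (within 0.1 rad) in the rack, shoulders on its plate (tips under 20 mm above the bench), at rest; bystanders within 30 mm of where they stood (all of step 1 and value of joint drag_pointer below 0.06 rad and z of each of flat_driver_tip, cross_driver_tip in the frame of driver_rack below 0.02 m and angle between each of flat_driver, cross_driver's own z axis and vertical below 0.1 rad and x of flat_driver_tip in the frame of driver_rack between -0.012 and 0.012 m and y of flat_driver_tip in the frame of driver_rack between -0.055 and 0.055 m and x of cross_driver_tip in the frame of driver_rack between -0.012 and 0.012 m and y of cross_driver_tip in the frame of driver_rack between -0.055 and 0.055 m and linear speed of flat_driver below 0.02 m/s and distance of each of used_filter, notebook, media_bottle, tube_50, forceps from where it was at the start of the episode below 0.03 m); the robot touches nothing.
It fails at once if the fingers or the arm push a screw head (contact force between any of the fingers, the arm and stud_left above 1 N or contact force between any of the fingers, the arm and stud_right above 1 N).
It fails at once if the blue driver is taken out of the rack (z of cross_driver_tip in the frame of driver_rack above 0.045 m).
It fails at once if a bystander is knocked away (distance of any of used_filter, notebook, media_bottle, tube_50, forceps from where it was at the start of the episode above 0.05 m).
It also fails if it takes over 72 s, if anything falls off the work surface, if the arm or the gripper's body presses on something with over 40 N, if the wrist force passes 120 N, or if a joint passes its speed limit or range.

## Working session

There is one attempt and no reset: what is moved stays moved. The work goes in short steps, Python scripts to look and compute and a shell command to move; the robot and the scene stay as the last step left them, time stands still between calls to the robot, and variables do not carry over. Pictures are saved under pics/ and viewed, at most 10 in all, crops included, and the job is handed in when it is done.

```bash
ls; mkdir -p pics; python3 - <<'E'
from plant import r, vision
import cv2,numpy as np
s=r.get_state();print(s)
for n in("top","side"):
    c=vision.capture(n);np.savez(f"{n}0.npz",**c);cv2.imwrite(f"pics/{n}0.png",c["frame"])
    print(n,c["camera_matrix"],c["extrinsics"],[k for k in c])
a=cv2.imread("pics/top0.png");b=cv2.imread("pics/side0.png")
E
```

```text
pics
{'time_s': 0.0, 'joints': array([ 8.61207392e+01,  2.05914791e+01,  6.34126399e-01, -2.10935517e-02,
       -7.01351922e+01, -1.65082412e+01]), 'qd': array([-0.0765263 , -0.03012044,  0.10658552, -0.02241318,  0.00864771,
       -0.08133184]), 'joint_torque': array([ 9.63355269e-04, -5.82720709e+01,  2.93063951e+01,  6.99716136e+00,
        6.92514455e-03, -1.48803665e-04]), 'tcp_pos': array([0.23499249, 0.63229488, 0.24762177]), 'eef_rot': array([ 1.79905635e+02, -7.28774328e-03, -2.03946797e+01]), 'contact_force': array([-0.04598953,  0.51931561,  0.41896973]), 'moment': array([-0.00531977,  0.02489726,  0.00029088]), 'gripper_force': 0.0, 'gripper_width': 0.08764373579803392}
top [[362.77547296   0.         257.32637548]
 [  0.         362.77547296 193.73100868]
 [  0.           0.           1.        ]] [[-0.05887769 -0.99826363 -0.00177463 -0.01601868]
 [ 0.97380728 -0.05782617  0.21989888 -0.597406  ]
 [-0.21961967  0.01121899  0.97552106 -1.35029453]
 [ 0.          0.          0.          1.        ]] ['frame', 'depth', 'camera_matrix', 'extrinsics']
side [[487.85202255   0.         262.59659115]
 [  0.         487.85202255 192.76590458]
 [  0.           0.           1.        ]] [[-0.29605652 -0.95504357  0.01556645  0.12515121]
 [ 0.7638901  -0.22695363  0.60412247 -0.53407252]
 [-0.57343042  0.19074546  0.79673943 -1.16369937]
 [ 0.          0.          0.          1.        ]] ['frame', 'depth', 'camera_matrix', 'extrinsics']
```

View pics/top0.png

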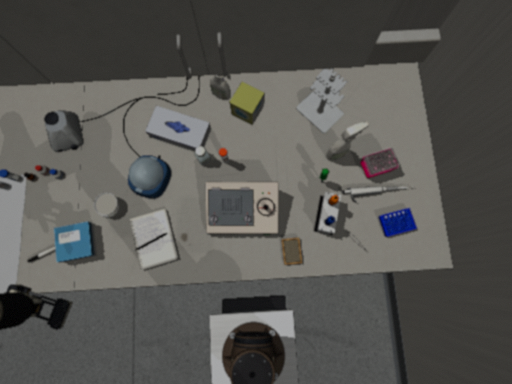

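View pics/side0.png

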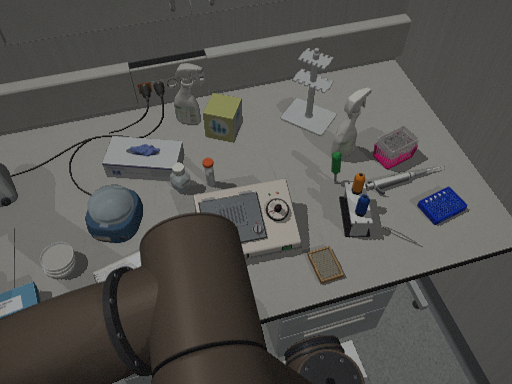

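Top view: the filter unit is at (242,208) with the gauge at (266,207). The rack is at (328,214), with an orange handle at (333,200) and a blue one at (330,220). A green look-alike stands outside the rack at (324,174). The orange driver in the rack fits the description; I'll confirm it in an enlarged crop.

```bash
cat > h.py <<'E'
import numpy as np,cv2
from scipy.spatial.transform import Rotation as R
def tool(s):
    T=np.eye(4);T[:3,:3]=R.from_euler('xyz',s['eef_rot'],degrees=True).as_matrix();T[:3,3]=s['tcp_pos'];return T
def c2w(c,s=None):
    return np.linalg.inv(c['extrinsics']) if 'extrinsics' in c else tool(s)@c['hand_eye']
def cloud(c,s=None):
    d=c['depth'];K=c['camera_matrix'];v,u=np.mgrid[:d.shape[0],:d.shape[1]]
    P=np.stack([(u-K[0,2])/K[0,0]*d,-(v-K[1,2])/K[1,1]*d,-d],-1)
    M=c2w(c,s);W=P@M[:3,:3].T+M[:3,3];W[d==0]=np.nan;return W
def proj(c,X,s=None):
    M=np.linalg.inv(c2w(c,s));p=np.atleast_2d(X)@M[:3,:3].T+M[:3,3];K=c['camera_matrix']
    return np.stack([K[0,0]*p[:,0]/-p[:,2]+K[0,2],K[1,1]*-p[:,1]/-p[:,2]+K[1,2]],-1)
E
python3 - <<'E'
from h import *
cs={n:dict(np.load(n+"0.npz")) for n in("top","side")}
t=cs['top'];W=cloud(t);
for n,(u,v) in dict(unitc=(242,208),gauge=(266,207),orange=(333,200),blue=(330,220),green=(324,174)).items(): print(n,W[v,u].round(3))
a=cv2.resize(t['frame'][150:270,190:370],None,fx=4,fy=4,interpolation=3)[:, :720]
s=cs['side']['frame'];b=cv2.resize(s[140:280,180:400],None,fx=3.6,fy=3.6,interpolation=3)
cv2.imwrite('pics/crop1.png',b)
# deck plane
for n,c in cs.items():
    W=cloud(c)
    m=(W[...,0]>.3)&(W[...,0]<.7)&(abs(W[...,1])<.28)&(W[...,2]>.05)&(W[...,2]<.135)
    P=W[m]
    # RANSAC
    rng=np.random.default_rng(0);best=0
    for _ in range(500):
        q=P[rng.choice(len(P),3,0)];nn=np.cross(q[1]-q[0],q[2]-q[0]);nn/=np.linalg.norm(nn)+1e-12
        i=abs((P-q[0])@nn)<.003
        if i.sum()>best:best=i.sum();I=i
    Q=P[I];ce=Q.mean(0);nn=np.linalg.svd(Q-ce)[2][2];nn*=np.sign(nn[2])
    print(n,nn,ce,np.degrees(np.arctan2(-nn[1],-nn[0])),len(Q),len(P))
    bm=(c['frame'].astype(int).max(-1))
    rm=(W[...,0]>.35)&(W[...,0]<.75)&(W[...,1]<-.1)&(W[...,1]>-.6)&(abs(W[...,2]-.078)<.006)
    q=W[rm][:,:2].astype(np.float32);print(n,'rack',len(q),np.median(q,0),cv2.minAreaRect(q) if len(q) else 0)
E
```

```text
unitc [nan nan nan]
gauge [ 0.531 -0.08   0.12 ]
orange [ 0.537 -0.325  0.151]
blue [ 0.463 -0.305  0.155]
green [ 0.641 -0.305  0.136]
top [-0.33725121 -0.03145113  0.94088918] [ 0.54822998 -0.0019043   0.09307655] 5.327838462854939 1491 3634
top rack 624 [ 0.5175508  -0.32142085] ((0.6089236736297607, -0.3612460494041443), (0.22796832025051117, 0.5303751826286316), 42.52219009399414)
side [-0.34922995 -0.02895543  0.93658957] [ 0.54640594 -0.02468658  0.09143232] 4.739679398939369 2019 4750
side rack 941 [ 0.5312135  -0.32025662] ((0.609176516532898, -0.36032310128211975), (0.22960728406906128, 0.5396747589111328), 42.16651153564453)
```

View pics/crop1.png

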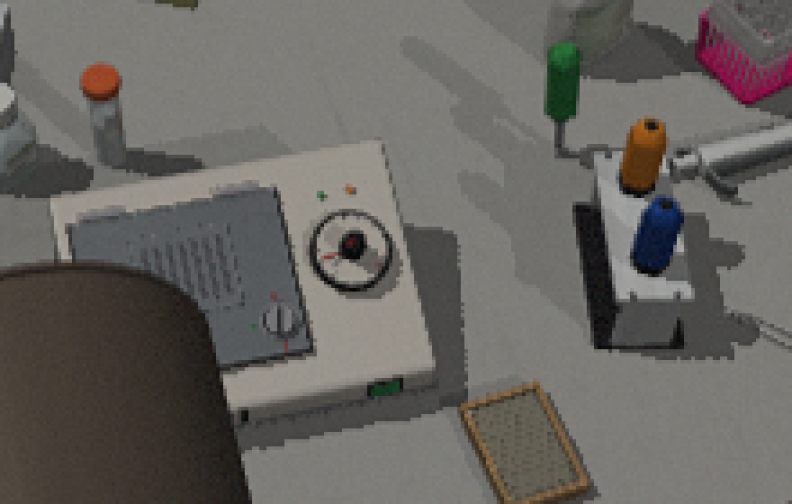

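The crop confirms it: the orange driver sits in the rack at (645,155), the blue one is beside it at (658,235), and the green look-alike stands outside at (562,80). Next I'll plan the move to a close view.

```bash
cat >> h.py <<'E'
def to(s,p,rot):
    """shift (tool axes, units of 20mm) and turn (rotvec tool axes, units 4deg) from measured pose"""
    T=tool(s);d=T[:3,:3].T@(np.array(p)-T[:3,3])
    w=R.from_matrix(T[:3,:3].T@R.from_euler('xyz',rot,degrees=True).as_matrix()).as_rotvec(degrees=True)
    print('shift',(d/.02).round(3),'turn',(w/4).round(3))
E
python3 - <<'E'
from h import *
from plant import r,vision
c=vision.capture('wrist');s=r.get_state();print(c['hand_eye'].round(4),c['camera_matrix'])
to(s,[.46,-.20,.33],[180,0,0])
E
```

```text
[[-2.000e-04  9.585e-01  2.849e-01  7.830e-02]
 [ 1.000e+00  3.000e-04 -2.000e-04 -3.000e-04]
 [-3.000e-04  2.849e-01 -9.585e-01 -1.355e-01]
 [ 0.000e+00  0.000e+00  0.000e+00  1.000e+00]] [[315.42696146   0.         258.97998469]
 [  0.         315.42696146 198.59647232]
 [  0.           0.           1.        ]]
shift [25.044 35.1   -4.06 ] turn [ 1.800e-02  1.000e-03 -5.097e+00]
```

```bash
python3 -m pendant '[[[1,0.8,-0.3,0,0,0,1],[1,0.8,-0.3,0,0,0,1],[1,0.8,-0.3,0,0,0,1],[1,0.8,-0.3,0,0,0,1],[1,0.8,-0.3,0,0,0,1],[1,0.8,-0.3,0,0,0,1],[1,0.8,-0.3,0,0,0,1],[1,0.8,-0.3,0,0,0,1]]]'
python3 -m pendant '[[[1,1,-0.2,0,0,0,1],[1,1,-0.2,0,0,0,1],[1,1,-0.2,0,0,0,1],[1,1,-0.2,0,0,0,1],[1,1,-0.2,0,0,0,1],[1,1,-0.2,0,0,0,1],[1,1,-0.2,0,0,0,1],[1,1,-0.2,0,0,0,1]]]'
python3 -m pendant '[[[1,1,0,0,0,0,1],[1,1,0,0,0,0,1],[1,1,0,0,0,0,1],[1,1,0,0,0,0,1],[1,1,0,0,0,0,1],[1,1,0,0,0,0,1],[1,1,0,0,0,0,1],[1,1,0,0,0,0,1]]]'
python3 -m pendant '[[[0,0.8,0,0,0,-0.6,1],[0,0.8,0,0,0,-0.6,1],[0,0.8,0,0,0,-0.6,1],[0,0.8,0,0,0,-0.6,1],[0,0.8,0,0,0,-0.6,1],[0,0.8,0,0,0,-0.7,1],[0,0.8,0,0,0,-0.7,1],[0,0.8,0,0,0,-0.7,1]]]'
python3 - <<'E'
from h import *
from plant import r,vision
s=r.get_state();c=vision.capture('wrist');np.savez('w1.npz',s_pos=s['tcp_pos'],s_rot=s['eef_rot'],**c)
print(s['tcp_pos'],s['eef_rot'],s['time_s'],s['joints'])
cv2.imwrite('pics/w1.png',c['frame'])
E
```

```text
time_s: 0.95
tcp_pos: [0.3416, 0.4547, 0.2975]
eef_rot: [-180.0, 0.0, -20.4]
contact_force: [0.1, -0.2, 0.4]
gripper_width: 0.0879
gripper_force: 0.0
time_s: 1.75
tcp_pos: [0.4351, 0.2487, 0.3294]
eef_rot: [-179.9, -0.0, -20.4]
contact_force: [-0.4, -0.2, -0.6]
gripper_width: 0.0883
gripper_force: 0.0
time_s: 2.55
tcp_pos: [0.5288, 0.0431, 0.3293]
eef_rot: [-180.0, -0.0, -20.4]
contact_force: [0.7, 0.5, -0.1]
gripper_width: 0.0877
gripper_force: 0.0
time_s: 3.35
tcp_pos: [0.5018, -0.0809, 0.3292]
eef_rot: [-180.0, -0.1, 0.1]
contact_force: [-0.1, -0.0, 0.1]
gripper_width: 0.0878
gripper_force: 0.0
[ 0.50179551 -0.08089429  0.32922429] [-1.79985544e+02 -5.69832730e-02  9.46579879e-02] 3.35 [ 1.30110992e+01  2.01605094e+00 -1.23157396e+01 -1.39702051e-03
 -7.56094366e+01  7.70839125e+01]
```

View pics/w1.png

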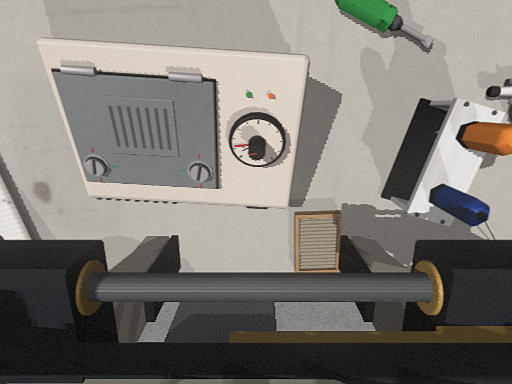

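The wrist view shows both slots along the slope (open), with the screw heads at (95,167) and (200,172). The gauge is centred at (257,140) with the red pointer to the left, and the orange and blue handles are at (487,138) and (460,203). Next I'll measure these precisely.

```bash
python3 - <<'E'
from h import *
c=dict(np.load('w1.npz'));s={'tcp_pos':c['s_pos'],'eef_rot':c['s_rot']}
W=cloud(c,s);M=c2w(c,s);K=c['camera_matrix']
def fit(P,k=3):
    for _ in range(k):
        ce=P.mean(0);n=np.linalg.svd(P-ce)[2][2];n*=np.sign(n[2]);P=P[abs((P-ce)@n)<.003]
    return n,ce
def reg(u0,u1,v0,v1): 
    P=W[v0:v1,u0:u1].reshape(-1,3);return P[~np.isnan(P[:,0])]
nd,cd=fit(np.vstack([reg(225,295,55,85),reg(60,280,192,200),reg(225,235,170,200)]))
nc,cc=fit(np.vstack([reg(75,100,90,140),reg(180,210,90,150),reg(110,190,165,180)]))
print('deck',nd,np.degrees(np.arctan2(-nd[1],-nd[0])),'tilt',np.degrees(np.arccos(nd[2])),'cover',nc,'cover height',(cc-cd)@nd)
def ray(u,v,h):
    d=M[:3,:3]@np.array([(u-K[0,2])/K[0,0],-(v-K[1,2])/K[1,1],-1]);o=M[:3,3]
    return o+d*(((cd-o)@nd+h)/(d@nd))
g=cv2.cvtColor(c['frame'],cv2.COLOR_BGR2GRAY)
big=cv2.resize(g,None,fx=4,fy=4,interpolation=cv2.INTER_CUBIC)
for nm,(u,v,rr,h) in dict(L=(95,167,11,.0135),Rr=(200,172,11,.0135),gauge=(257,140,28,.0115)).items():
    x0,y0=u-rr-8,v-rr-8;sub=big[4*y0:4*(v+rr+8),4*x0:4*(u+rr+8)]
    C=cv2.HoughCircles(sub,cv2.HOUGH_GRADIENT,1,20,param1=120,param2=12,minRadius=int(4*rr*.8),maxRadius=int(4*rr*1.3))
    if C is None: print(nm,'none');continue
    for q in C[0][:2]:
        uu,vv=x0+q[0]/4-.375,y0+q[1]/4-.375;p=ray(uu,vv,h)
        print(nm,uu,vv,q[2]/4,'p',p.round(4),'depth',np.nanmedian(W[int(vv)-3:int(vv)+4,int(uu)-3:int(uu)+4].reshape(-1,3),0).round(4))
# rack top
P=W[95:225,380:512].reshape(-1,3);P=P[abs(P[:,2]-.078)<.004];print('rackz',len(P),np.median(P[:,2]),cv2.minAreaRect(P[:,:2].astype(np.float32)))
hsv=cv2.cvtColor(c['frame'],cv2.COLOR_BGR2HSV)
for nm,lo,hi in(('or',(8,150,60),(20,255,255)),('bl',(105,120,30),(125,255,255))):
    m=cv2.inRange(hsv,lo,hi)>0;m[:90]=0;m[:,:400]=0;P=W[m];print(nm,len(P),np.nanmedian(P,0),np.nanmax(P[:,2]));Q=P[P[:,2]>.14];print(len(Q),Q.mean(0),Q.min(0),Q.max(0))
vis=np.hstack([cv2.resize(c['frame'][140:200,70:230],None,fx=3,fy=3,interpolation=2),cv2.resize(c['frame'][105:175,215:300],(310,180),interpolation=2)])
cv2.imwrite('pics/z1.png',vis)
E
```

```text
deck [-0.35135457  0.03284511  0.93566616] -5.340568083515325 tilt 20.663964112441068 cover [-0.34278013  0.02164016  0.93916638] cover height 0.009706436630630767
L 92.75 169.0 12.7 p [0.5035 0.1257 0.0779] depth [0.5044 0.1247 0.0824]
L 98.25 171.0 10.7 p [0.5008 0.1196 0.0771] depth [0.5019 0.1173 0.0826]
Rr 199.75 173.0 9.925 p [ 0.4992 -0.0077  0.081 ] depth [ 0.4999 -0.0067  0.0831]
Rr 196.5 177.25 12.125 p [ 0.4933 -0.0029  0.0786] depth [ 0.4942 -0.0026  0.0815]
gauge 255.75 139.0 27.2 p [ 0.5426 -0.0773  0.0976] depth [ 0.5438 -0.0766  0.1091]
gauge 256.5 145.75 27.05 p [ 0.5345 -0.0782  0.0946] depth [ 0.5387 -0.0778  0.1218]
rackz 4481 0.07743021458060406 ((0.5081233382225037, -0.32120490074157715), (0.06350143998861313, 0.1504712849855423), 74.41874694824219)
or 1628 [ 0.54507297 -0.31972655  0.13898681] 0.40288679713394465
792 [ 0.53891276 -0.25165141  0.24131072] [ 0.52407632 -0.33365286  0.14002875] [ 0.56123084 -0.1152562   0.4028868 ]
bl 712 [ 0.47904901 -0.3042461   0.14320392] 0.1567941588547992
374 [ 0.47499516 -0.30725072  0.15096723] [ 0.45688651 -0.32266965  0.1400537 ] [ 0.48578282 -0.2954265   0.15679416]
```

View pics/z1.png

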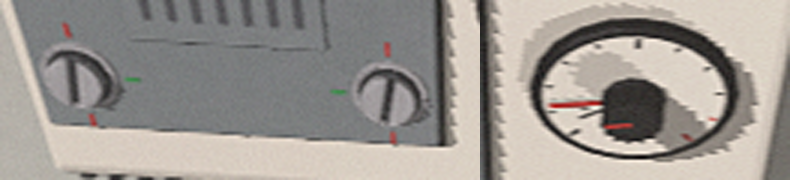

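View now.

```bash
python3 -m pendant '[[[0.3,0.8,0,0,0,0,1],[0.3,0.8,0,0,0,0,1],[0.3,0.8,0,0,0,0,1],[0.3,0.8,0,0,0,0,1],[0.3,0.8,0,0,0,0,1],[0.3,0.8,0,0,0,0,1],[0.3,0.8,0,0,0,0,1],[0.3,0.8,0,0,0,0,1]]]'
python3 -m pendant '[[[0,0.8,0.3,0,0,0,1],[0,0.8,0.3,0,0,0,1],[0,0.8,0.3,0,0,0,1],[0,0.8,0.3,0,0,0,1],[0,0.8,0.3,0,0,0,1],[0,0.8,0.3,0,0,0,1],[0,0.8,0,0,0,0,1],[0,0.6,0,0,0,0,1]]]'
python3 - <<'E'
from h import *
from plant import r,vision
s=r.get_state();c=vision.capture('wrist');np.savez('w2.npz',s_pos=s['tcp_pos'],s_rot=s['eef_rot'],**c)
W=cloud(c,s)
P=W[...];m=abs(P[...,2]-.078)<.004;m[230:]=False
q=P[m&(P[...,1]<-.2)];print('rack',len(q),cv2.minAreaRect(q[:,:2].astype(np.float32)))
f=c['frame'];hsv=cv2.cvtColor(f,cv2.COLOR_BGR2HSV);m=cv2.inRange(hsv,(8,150,60),(20,255,255))>0;m[250:]=False
Q=W[m];Q=Q[(Q[:,2]>.08)&(Q[:,2]<.17)]
print(np.nanmax(Q[:,2]))
for a,b in((.1,.12),(.12,.14),(.14,.148),(.148,.16)):
    q=Q[(Q[:,2]>a)&(Q[:,2]<b)];print(a,len(q),q.mean(0),cv2.minAreaRect(q[:,:2].astype(np.float32)))
print(s['tcp_pos'],s['eef_rot'],proj(c,[.5466,-.332,.156],s))
u,v=proj(c,[.5466,-.332,.156],s)[0].astype(int)
cv2.imwrite('pics/w2.png',cv2.resize(f[max(0,v-100):v+100,max(0,u-130):u+130],None,fx=3,fy=3,interpolation=2))
E
```

```text
time_s: 4.2
tcp_pos: [0.5507, -0.2085, 0.329]
eef_rot: [180.0, -0.0, -0.0]
contact_force: [-0.5, -0.5, -0.3]
gripper_width: 0.0878
gripper_force: 0.0
time_s: 5.0
tcp_pos: [0.5509, -0.3326, 0.2924]
eef_rot: [180.0, 0.0, -0.0]
contact_force: [0.3, 0.3, 0.4]
gripper_width: 0.0878
gripper_force: 0.0
rack 3755 ((0.6062727570533752, -0.4168584942817688), (0.10614657402038574, 0.3553520441055298), 37.305721282958984)
0.15707729120888864
0.1 71 [ 0.56928002 -0.25320103  0.10874561] ((0.5744355916976929, -0.21973593533039093), (0.2593250572681427, 0.00913667120039463), 81.78424072265625)
0.12 64 [ 0.55948623 -0.32894405  0.13037037] ((0.5581179857254028, -0.3355486989021301), (0.02714366279542446, 0.007633456028997898), 75.71629333496094)
0.14 123 [ 0.5550889  -0.33459351  0.1454014 ] ((0.5506483316421509, -0.33401352167129517), (0.027918370440602303, 0.02216307818889618), 73.598388671875)
0.148 476 [ 0.54879121 -0.33231317  0.15284684] ((0.547256350517273, -0.3326163589954376), (0.02796771377325058, 0.02397295832633972), 46.896568298339844)
[ 0.5509015  -0.3326278   0.29240034] [ 1.79993129e+02  1.98525922e-02 -6.10293147e-03] [[258.03997856 200.40798117]]
```

View pics/w2.png

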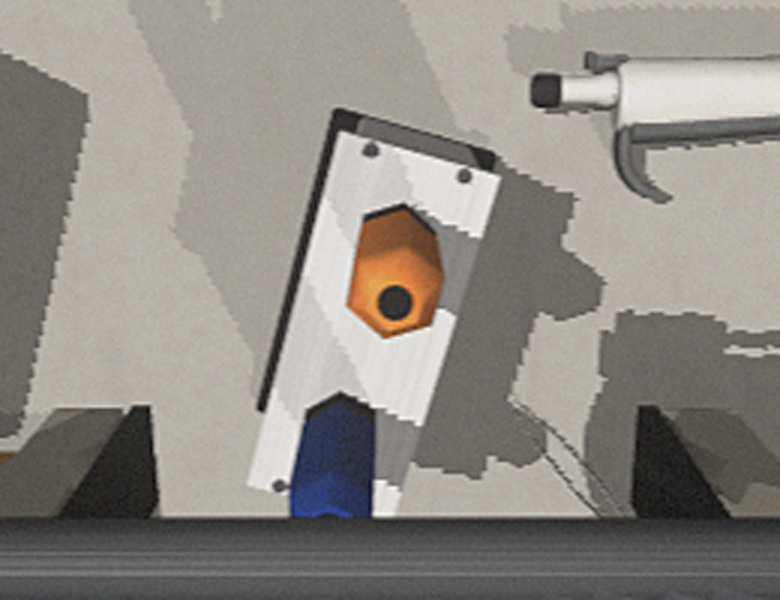

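The rack's long axis runs about 15.6° right of image-up. The orange hexagon (top hole at (395,302)) has its vertices along that axis, so gripping at yaw -16.4° puts the pads on flats and clear of the blue driver.

```bash
python3 -m pendant '[[[-0.25,0,0.5,0,0,0.5,1],[0,0,0.5,0,0,0.6,1],[0,0,0.5,0,0,0.6,1],[0,0,0.5,0,0,0.6,1],[0,0,0.5,0,0,0.6,1],[0,0,0.5,0,0,0.6,1],[0,0,0.5,0,0,0.6,1],[0,0,0.5,0,0,0,1]]]'
python3 -m pendant '[[[0,0,0.6,0,0,0,1],[0,0,0.6,0,0,0,1],[0,0,0.6,0,0,0,1],[0,0,0.6,0,0,0,1],[0,0,0.6,0,0,0,1],[0,0,0.6,0,0,0,1],[0,0,0.6,0,0,0,1],[0,0,0.47,0,0,0,1]]]'
python3 - <<'E'
from h import *
from plant import r
to(r.get_state(),[.546,-.333,.119],[180,0,-16.4])
E
```

```text
time_s: 5.85
tcp_pos: [0.5463, -0.3313, 0.2126]
eef_rot: [180.0, -0.1, -16.4]
contact_force: [0.7, -0.0, 0.6]
gripper_width: 0.0875
gripper_force: 0.0
time_s: 6.65
tcp_pos: [0.5457, -0.331, 0.1179]
eef_rot: [-180.0, 0.0, -16.4]
contact_force: [-0.3, 0.0, -0.1]
gripper_width: 0.0876
gripper_force: 0.0
shift [ 0.043  0.092 -0.056] turn [-0.001  0.011  0.004]
```

```bash
python3 -m pendant '[[[0,0.09,0,0,0,0,1],[0,0,0,0,0,0,-1],[0,0,0,0,0,0,-1],[0,0,0,0,0,0,-1],[0,0,0,0,0,0,-1],[0,0,0,0,0,0,-1],[0,0,0,0,0,0,-1],[0,0,0,0,0,0,-1]]]' 50
python3 -m pendant '[[[0,0,-0.4,0,0,0,-1],[0,0,-0.8,0,0,0,-1],[0,0,-0.8,0,0,0,-1],[0,0,-0.8,0,0,0,-1],[0,0,-0.8,0,0,0,-1],[0,0,-0.8,0,0,0,-1],[0,0,-0.8,0,0,0,-1],[0,0,-0.8,0,0,0,-1]]]'
python3 - <<'E'
from h import *
from plant import r,vision
s=r.get_state();c=vision.capture('wrist');np.savez('w3.npz',s_pos=s['tcp_pos'],s_rot=s['eef_rot'],**c)
cs=vision.capture('side')
u,v=proj(c,s['tcp_pos']+[0,0,-.1],s)[0].astype(int);print(u,v)
us,vs=proj(cs,s['tcp_pos']+[0,0,-.09])[0].astype(int);print(us,vs)
a=cv2.resize(c['frame'][v-60:v+60,u-60:u+60],(400,400),interpolation=2)
b=cv2.resize(cs['frame'][vs-35:vs+35,us-35:us+35],(400,400),interpolation=2)
cv2.imwrite('pics/g3.png',np.hstack([a,b]))
E
```

```text
time_s: 7.45
tcp_pos: [0.5455, -0.3328, 0.1193]
eef_rot: [180.0, -0.0, -16.4]
contact_force: [-0.1, 0.5, 0.4]
gripper_width: 0.0373
gripper_force: 0.0
time_s: 8.25
tcp_pos: [0.5453, -0.3327, 0.2403]
eef_rot: [-180.0, -0.0, -16.4]
contact_force: [0.0, -0.1, -1.1]
gripper_width: 0.0282
gripper_force: 50.0
259 208
360 176
```

View pics/g3.png

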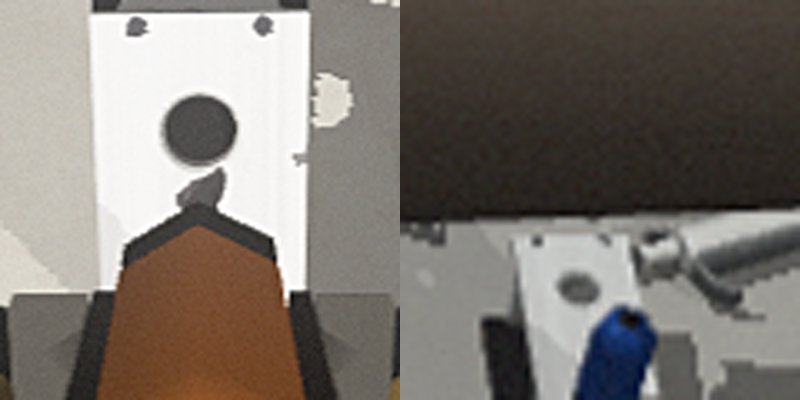

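The blade shows at (200,190), its edge about 30–37° above image-right. So the blade's x axis is tool x turned +60° about tool z. I'll measure this and the unit pose numerically.

```bash
python3 - <<'E'
from h import *
c=dict(np.load('w3.npz'));s={'tcp_pos':c['s_pos'],'eef_rot':c['s_rot']}
W=cloud(c,s);T=tool(s);L=(W-T[:3,3])@T[:3,:3]
m=(abs(L[...,0])<.02)&(abs(L[...,1])<.02)&(L[...,2]>.07)&(L[...,2]<.12)
q=L[m];print(len(q));v,u=np.nonzero(m)
for a,b in zip(np.stack([u,v],1)[::3],q[::3]): print(a,(b*1e3).round(1),end=';')
c=dict(np.load('w1.npz'));s={'tcp_pos':c['s_pos'],'eef_rot':c['s_rot']}
W=cloud(c,s);M=c2w(c,s);K=c['camera_matrix']
def pr(u0,u1,v0,v1):
    P=W[v0:v1,u0:u1].reshape(-1,3);return np.nanmedian(P,0)
# known normal tilt, solve yaw & height via screws
def ray(u,v,n,k):
    d=M[:3,:3]@np.array([(u-K[0,2])/K[0,0],-(v-K[1,2])/K[1,1],-1]);o=M[:3,3];return o+d*((k-o@n)/(d@n))
P=np.vstack([W[170:182,115:185].reshape(-1,3),W[85:95,70:205].reshape(-1,3),W[80:150,190:210].reshape(-1,3)])
th=-4.
for _ in range(6):
    n=np.array([-.342*np.cos(np.radians(th)),-.342*np.sin(np.radians(th)),.94])
    k=np.nanmedian(P@n)+.007
    a,b=ray(94.0,166.3,n,k),ray(199.3,171.3,n,k);d=a-b;th=np.degrees(np.arctan2(-d[0],d[1]))
print(th,a,b,np.linalg.norm(d),d@n, np.nanpercentile(P@n-k,[10,50,90]))
for u,v in((94,160),(90,170),(199,166),(195,176)): print(W[v,u]@n-k)
D=np.vstack([W[192:199,100:280].reshape(-1,3),W[55:85,228:240].reshape(-1,3)]);kd=np.nanmedian(D@n);print('cover above deck',k-.007-kd)
g=ray(256.5,139.5,n,kd+.0115);print('gauge',g)
E
```

```text
118
[264 198] [  6.2   3.9 108.9];[263 199] [  6.2   3.1 106. ];[260 200] [  4.2   0.7 109.7];[263 200] [  6.6   3.  101.7];[259 201] [ 3.800e+00 -1.000e-01  1.084e+02];[262 201] [  6.2   2.2 100.5];[265 201] [  5.7   4.6 102.2];[257 202] [  5.4  -1.7 100.4];[260 202] [ 5.7  0.6 99.5];[263 202] [ 5.9  3.  98.8];[266 202] [  4.3   5.4 103.8];[257 203] [ 5.6 -1.7 97.1];[260 203] [ 5.6  0.6 97.1];[263 203] [ 5.2  3.  98.4];[254 204] [ 4.  -4.  99.8];[257 204] [ 5.4 -1.7 95.1];[260 204] [ 5.6  0.6 94.5];[263 204] [ 4.5  3.  98. ];[252 205] [  0.7  -5.8 107.5];[255 205] [ 4.8 -3.2 94.6];[258 205] [ 5.7 -0.9 91.7];[261 205] [ 5.1  1.4 93.6];[264 205] [ 3.2  3.8 99.5];[252 206] [  0.8  -5.7 104.5];[255 206] [ 4.7 -3.2 92.2];[258 206] [ 5.8 -0.9 89.1];[261 206] [ 5.   1.4 91.4];[264 206] [ 2.6  3.8 98.8];[253 207] [ 2.2 -4.8 97.7];[256 207] [ 5.4 -2.4 87.8];[259 207] [ 5.7 -0.1 86.7];[262 207] [ 4.8  2.1 89.6];[251 208] [-1.00e-01 -6.50e+00  1.02e+02];[254 208] [ 3.8 -3.9 90.4];[258 208] [ 5.8 -0.9 84.1];[261 208] [ 5.2  1.3 86. ];[252 209] [ -0.4  -5.7 100.6];[255 209] [ 4.7 -3.1 85.3];[263 209] [ 3.7  2.9 88.2];[263 210] [ 3.9  2.8 85.2];-2.696991775384789 [0.50826488 0.11978137 0.08525729] [ 0.50224062 -0.00810539  0.08525729] 0.1280285663397394 -6.609611138921308e-17 [-0.00799089 -0.007      -0.00603293]
-0.0010682996565779257
-0.0006487208590714028
-0.003497188610823959
0.001260843866423722
cover above deck 0.009537787675972825
gauge [ 0.54183856 -0.07819338  0.09548877]
```

```bash
cat >> h.py <<'E'
TH=np.radians(-2.7)
U=R.from_euler('z',TH).as_matrix()
n=U@np.array([-.342,0,.9397]);e=U@np.array([.9397,0,.342])
HL=np.array([.5083,.1198,.0853]);HR=np.array([.5022,-.0081,.0853])
TIP=np.array([.001,-.0005,.108])
def rt(ang):
    """tool rotation with blade at angle ang (deg clockwise from above) from open slot"""
    z=-n;b=R.from_rotvec(np.radians(ang)*z).apply(e);x=R.from_rotvec(-np.radians(60)*z).apply(b)
    return np.stack([x,np.cross(z,x),z],1)
def go(s,tip,Rm,T=None):
    T=TIP if T is None else T
    to(s,tip-Rm@T,R.from_matrix(Rm).as_euler('xyz',degrees=True))
def intool(s,p): # point in tool frame, mm
    T=tool(s);return (T[:3,:3].T@(np.array(p)-T[:3,3])*1e3).round(1)
E
python3 - <<'E'
from h import *
from plant import r
s=r.get_state();Rm=rt(0);go(s,HR+.012*n,Rm)
p=HR+.012*n-Rm@TIP;print(p,R.from_matrix(Rm).as_euler('xyz',degrees=True))
q=np.array([.5453,-.3327,.3003]);print('after turn, shift',Rm.T@(p-q)/.02)
E
```

```text
shift [ -8.699 -14.44    2.159] turn [ -2.061   4.877 -18.219]
[ 0.46109011 -0.00727857  0.19804109] [162.50585532  -9.84596499  58.81857682]
after turn, shift [ 10.6932053  -13.58816178   3.10411074]
```

```bash
python3 -m pendant '[[[0,0,-0.5,-0.086,0.203,-0.759,-1],[0,0,-0.5,-0.086,0.203,-0.759,-1],[0,0,-0.5,-0.086,0.203,-0.759,-1],[0,0,-0.5,-0.086,0.203,-0.759,-1],[0,0,-0.5,-0.086,0.203,-0.759,-1],[0,0,-0.5,-0.086,0.203,-0.759,-1],[0,0,0,-0.086,0.203,-0.759,-1],[0,0,0,-0.086,0.203,-0.759,-1]]]'
python3 -m pendant '[[[0,0,0,-0.086,0.203,-0.759,-1],[0,0,0,-0.086,0.203,-0.759,-1],[0,0,0,-0.086,0.203,-0.759,-1],[0,0,0,-0.086,0.203,-0.759,-1],[0,0,0,-0.086,0.203,-0.759,-1],[0,0,0,-0.086,0.203,-0.759,-1],[0,0,0,-0.086,0.203,-0.759,-1],[0,0,0,-0.086,0.203,-0.759,-1]]]'
python3 -m pendant '[[[0,0,0,-0.086,0.203,-0.759,-1],[0,0,0,-0.086,0.203,-0.759,-1],[0,0,0,-0.086,0.203,-0.759,-1],[0,0,0,-0.086,0.203,-0.759,-1],[0,0,0,-0.086,0.203,-0.759,-1],[0,0,0,-0.086,0.203,-0.759,-1],[0,0,0,-0.086,0.203,-0.759,-1],[0,0,0,-0.086,0.203,-0.759,-1]]]'
python3 -m pendant '[[[0.66,-0.84,0,0,0,0,-1],[0.66,-0.84,0,0,0,0,-1],[0.66,-0.84,0,0,0,0,-1],[0.66,-0.84,0,0,0,0,-1],[0.66,-0.84,0,0,0,0,-1],[0.66,-0.84,0,0,0,0,-1],[0.66,-0.84,0,0,0,0,-1],[0.66,-0.84,0,0,0,0,-1]]]'
python3 - <<'E'
from h import *
from plant import r
s=r.get_state();go(s,HR+.025*n,rt(0));print(s['joints'])
E
```

```text
time_s: 9.15
tcp_pos: [0.5433, -0.3313, 0.2986]
eef_rot: [176.0, -5.7, 8.3]
contact_force: [-1.2, 0.5, -0.0]
gripper_width: 0.0282
gripper_force: 50.0
time_s: 9.95
tcp_pos: [0.5431, -0.3313, 0.2981]
eef_rot: [169.9, -9.2, 33.4]
contact_force: [-0.5, -0.1, -0.5]
gripper_width: 0.0281
gripper_force: 50.0
time_s: 10.75
tcp_pos: [0.543, -0.3313, 0.2981]
eef_rot: [162.8, -9.8, 58.8]
contact_force: [-0.1, -0.9, -1.3]
gripper_width: 0.028
gripper_force: 50.0
time_s: 11.55
tcp_pos: [0.4904, -0.1694, 0.2769]
eef_rot: [162.8, -9.8, 58.7]
contact_force: [0.5, 0.3, -1.6]
gripper_width: 0.0283
gripper_force: 50.0
shift [ 5.406 -6.681  2.45 ] turn [-0.075  0.024 -0.02 ]
[  4.29858375  -6.51678689 -31.26611488   3.1937174  -45.7298985
 141.09819501]
```

```bash
python3 -m pendant '[[[0.68,-0.84,0.3,0,0,0,-1],[0.68,-0.84,0.3,0,0,0,-1],[0.68,-0.84,0.3,0,0,0,-1],[0.68,-0.84,0.3,0,0,0,-1],[0.68,-0.84,0.3,0,0,0,-1],[0.68,-0.84,0.3,-0.075,0.024,0,-1],[0.68,-0.84,0.3,0,0,0,-1],[0.64,-0.8,0.35,0,0,0,-1]]]'
python3 - <<'E'
from h import *
from plant import r,vision
s=r.get_state();go(s,HR+.012*n,rt(0))
c=vision.capture('wrist');np.savez('w4.npz',s_pos=s['tcp_pos'],s_rot=s['eef_rot'],**c)
print(proj(c,HR,s),proj(c,s['tcp_pos']+tool(s)[:3,:3]@TIP,s),intool(s,HR))
cv2.imwrite('pics/g4.png',cv2.resize(c['frame'][130:250,180:340],(800,600),interpolation=2))
E
```

```text
time_s: 12.35
tcp_pos: [0.4568, -0.0073, 0.2102]
eef_rot: [162.5, -9.9, 58.8]
contact_force: [0.0, -0.4, -1.4]
gripper_width: 0.0277
gripper_force: 50.0
shift [ 0.007 -0.012  0.645] turn [ 0.008 -0.007 -0.012]
[[257.07900748 194.90133081]] [[257.32542903 203.46672716]] [  1.1  -0.8 132.9]
```

View pics/g4.png

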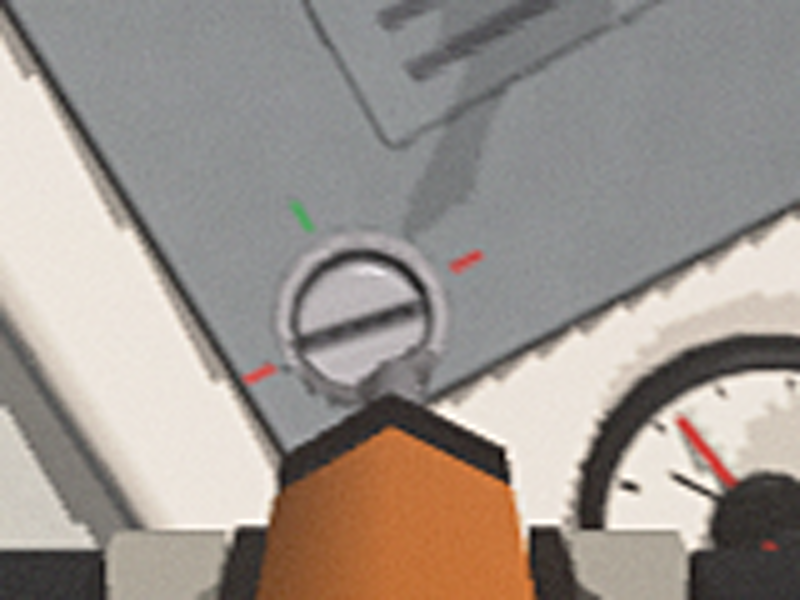

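The slot (crop (305,342)–(415,308)) is about 11° clockwise of the red ticks ((262,374)–(467,262)), so the right screw starts at about 0.2 rad. The head centre is at crop (361,322), a few mm from prediction. I'll measure it in tool coordinates, in the same camera frame as the tip.

```bash
cat >> h.py <<'E'
def ht(c,crop,sc,pts,zpl):
    """pixels in crop -> tool coords (mm) on plane tool z=zpl (m)"""
    M=c['hand_eye'];K=c['camera_matrix'];out=[]
    for x,y in pts:
        u,v=crop[0]+(x+.5)/sc-.5,crop[1]+(y+.5)/sc-.5
        d=M[:3,:3]@np.array([(u-K[0,2])/K[0,0],-(v-K[1,2])/K[1,1],-1]);o=M[:3,3]
        out.append((o+d*(zpl-o[2])/d[2])*1e3)
    return np.array(out).round(1)
def ang(a): d=a[1]-a[0];return np.degrees(np.arctan2(d[1],d[0])).round(1)
E
python3 - <<'E'
from h import *
c=dict(np.load('w4.npz'));s={'tcp_pos':c['s_pos'],'eef_rot':c['s_rot']}
W=cloud(c,s);T=tool(s);L=(W-T[:3,3])@T[:3,:3]
print('head z',np.nanmedian(L[188:193,246:258,2]),'cover z',np.nanmedian(L[150:165,225:240,2]),np.nanmedian(L[140:150,200:210,2]),np.nanmedian(L[150:160,300:310,2]))
zh=.1329
hd=ht(c,(180,130),5,[(361,322),(305,342),(415,308)],zh);print(hd,'slot',ang(hd[1:]))
tk=ht(c,(180,130),5,[(262,374),(467,262)],zh+.007);print(tk,tk.mean(0),'tick',ang(tk))
g=c['frame'];m=(abs(L[...,0]-3)<9)&(abs(L[...,1])<9)&(L[...,2]<.119)&(L[...,2]>.07);v,u=np.nonzero(m)
# tip points: lowest extent per direction
q=L[m]*1e3
for z0 in(80,85,90,95,100,105):
    w=q[(q[:,2]>z0)&(q[:,2]<z0+5)]
    if len(w): print(z0,len(w),w.mean(0).round(1),w.min(0).round(1),w.max(0).round(1))
E
```

```text
head z 0.13220406464434004 cover z 0.13975320311781347 0.13983924748812582 0.13945243431307736
[[  1.9  -5.5 132.9]
 [ -1.8 -15.4 132.9]
 [  4.5   4.1 132.9]] slot 72.1
[[-10.  -23.8 139.9]
 [ 11.1  13.5 139.9]] [  0.55  -5.15 139.9 ] tick 60.5
80 4 [ 4.7  1.9 82.8] [ 4.1  0.8 82.2] [ 5.   3.  84.4]
85 22 [ 4.3  0.5 87.5] [ 2.5 -2.9 85.1] [ 5.2  3.8 89.8]
90 22 [ 4.1  0.2 92.5] [ 1.2 -3.7 90.1] [ 5.3  3.9 94.9]
95 34 [ 3.6  1.  97.9] [-0.4 -4.7 95.2] [  5.7   5.5 100. ]
100 21 [  3.    1.3 101.8] [ -2.7  -5.6 100.1] [  5.6   5.6 104.7]
105 45 [-19.7  47.3 108.7] [-31.1  -5.6 105.5] [  5.8  74.1 110. ]
```

```bash
python3 -m pendant '[[[0,-0.27,0,0,0,0,-1],[0,0,0.2,0,0,0.6,-1],[0,0,0.2,0,0,0.6,-1],[0,0,0.2,0,0,0.6,-1],[0,0,0.2,0,0,0.6,-1],[0,0,0.1,0,0,0.6,-1],[0,0,0,0,0,0,-1],[0,0,0,0,0,0,-1]]]'
python3 - <<'E'
from h import *
from plant import r,vision
s=r.get_state();print(s['contact_force'])
c=vision.capture('wrist');np.savez('w5.npz',s_pos=s['tcp_pos'],s_rot=s['eef_rot'],**c)
cv2.imwrite('pics/g5.png',cv2.resize(c['frame'][160:240,205:305],(800,640)[:2],interpolation=2)[:600])
E
```

```text
time_s: 13.2
tcp_pos: [0.4594, -0.0058, 0.1925]
eef_rot: [164.8, -13.3, 47.0]
contact_force: [0.4, -0.3, -1.1]
gripper_width: 0.0282
gripper_force: 50.0
[ 0.40303514 -0.34833098 -1.05556548]
```

View pics/g5.png

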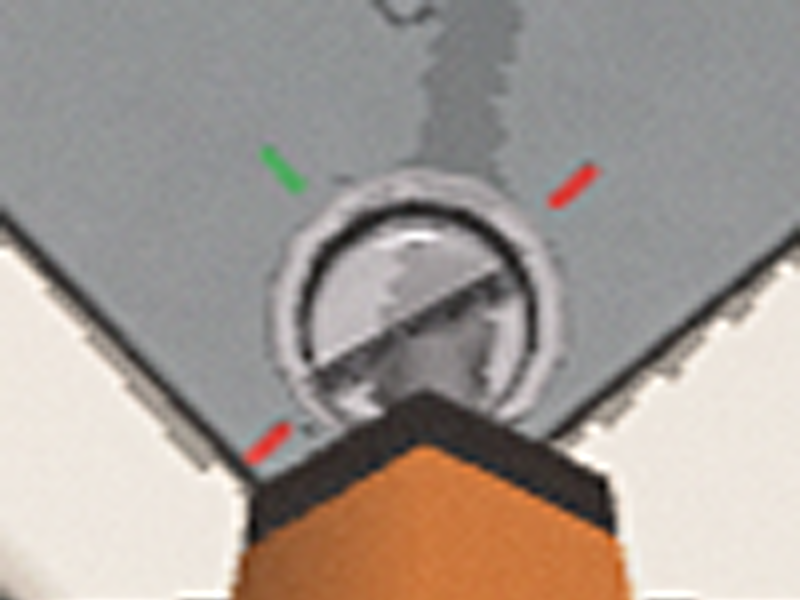

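```bash
python3 - <<'E'
from h import *
c=dict(np.load('w5.npz'));s={'tcp_pos':c['s_pos'],'eef_rot':c['s_rot']}
W=cloud(c,s);T=tool(s);L=(W-T[:3,3])@T[:3,:3]*1e3
zh=np.nanmedian(L[187:193,250:262,2]);print('head z',zh,'cover',np.nanmedian(L[165:175,220:232,2]))
hd=ht(c,(205,160),8,[(418,322),(310,375),(510,280)],zh/1e3);print(hd,'slot',ang(hd[1:]))
tk=ht(c,(205,160),8,[(268,442),(573,188)],(zh+7)/1e3);print(tk.mean(0),'tick',ang(tk))
m=(np.hypot(L[...,0]-2,L[...,1])<9)&(L[...,2]<zh-1.5)&(L[...,2]>75)
v,u=np.nonzero(m)
for z0 in(75,80,85,90,95,98,101,104,107,110):
    w=L[m];w=w[(w[:,2]>z0)&(w[:,2]<z0+4)]
    if len(w): print(z0,len(w),w.mean(0).round(1),w.min(0).round(1),w.max(0).round(1))
for y in range(195,212): print(y,' '.join('%4d'%x if abs(x)<999 else ' nan' for x in L[y,245:272,2]))
E
```

```text
head z 115.1969993143837 cover 122.15677672027354
[[  2.1  -1.  115.2]
 [ -3.7 -12.3 115.2]
 [  6.6   8.5 115.2]] slot 63.7
[  0.5   -1.05 122.2 ] tick 49.1
80 5 [ 4.8  1.  83.2] [ 4.2 -2.2 82.7] [ 5.5  2.9 83.4]
85 16 [ 4.4  0.6 87. ] [ 3.1 -3.  85.1] [ 5.3  3.7 88.7]
90 16 [ 4.4  0.7 92.2] [ 2.8 -3.  90.2] [ 5.3  3.8 94. ]
95 25 [ 3.7  0.7 97.3] [-0.4 -4.7 95. ] [ 5.6  4.6 98.9]
98 30 [ 3.4  1.2 99.9] [-1.6 -5.6 98.1] [  5.4   5.5 101.9]
101 16 [  2.6   1.1 102.5] [ -2.5  -5.6 101.1] [  5.6   6.3 104.5]
104 10 [  3.4   1.2 106.1] [ -0.7  -5.7 104.5] [  5.5   5.6 108. ]
107 6 [  3.7   2.  108.4] [ -0.5  -4.9 107.9] [  5.8   5.6 109.2]
110 17 [  5.1   0.3 113.4] [ -2.7  -7.4 111.5] [ 10.1   8.2 113.7]
195  114  114  116  113  113  115  114  114  114  114  113  114  114  113  115  114  114  114  115  119  118  118  119  118  119  120  122
196  116  116  114  114  115  113  114  114  115  114  115  113  115  114  113  115  114  118  118  118  120  118  118  119  116  119  122
197  114  114  114  115  113  115  113  115  115  114  115  115  115  115  114  118  118  119  119  118  120  1
[... 1273 characters left out ...]
  120
207  123  119  119  117  117  115  103   99   96   92   88   87   88   86   86   87   88   90   93   97  115  114  114  115  120  119  121
208  121  117  116  nan  116  114  101   98   96   89   88   85   47   84   83   85   85   87   91  115  115  115  113  121  120  120  120
209  122  116  114  115  115  114  103   99   98   88   83   47   46   47   46   83   83   86   87  114  114  114  114  120  120  120  120
210  120  121  114  114  114  116  114  102   99   48   47   46   44   45   45   47   48   82   85  114  114  115  120  121  120  120  121
211  121  120  120  115  115  114  114   49   46   46   45   42   42   43   44   44   46   46   48  114  114  122  120  120  120  122  121
```

```bash
python3 - <<'E'
from h import *
c=dict(np.load('w5.npz'));s={'tcp_pos':c['s_pos'],'eef_rot':c['s_rot']}
W=cloud(c,s);T=tool(s);L=(W-T[:3,3])@T[:3,:3]*1e3
px=[(u,v) for v,u in((198,260.5),(201,255.5),(204,250.5),(206,247.5),(200,257),(203,252))]
sl=ht(c,(0,0),1,px,.1185);d=np.linalg.svd(sl[:,:2]-sl[:,:2].mean(0))[2][0];print(sl[:,:2].tolist(),'slot',np.degrees(np.arctan2(d[1],d[0]))%180)
tp=ht(c,(0,0),1,[(264,198),(262,199),(260,200),(259,201),(252,205),(251,206)],.109);d2=np.linalg.svd(tp[:,:2]-tp[:,:2].mean(0))[2][0];print(tp[:,:2].tolist(),'tip',np.degrees(np.arctan2(d2[1],d2[0]))%180)
for th in(60.,62.,64.):
    t=np.radians(th);f=lambda P:P[...,0]*np.sin(t)-P[...,1]*np.cos(t);g=lambda P:P[...,0]*np.cos(t)+P[...,1]*np.sin(t)
    print(th,'slotfloor',f(sl).round(1),'tip',f(tp).round(1),'along tip',g(tp).round(1), 'head', f(np.array([2.1,-1])),g(np.array([2.1,-1])))
    D=np.hypot(L[...,0]-1.8,L[...,1]+1);F=f(L);G=g(L)
    hp=(D<9.5)&(abs(L[...,2]-114.7)<1.6);fl=(D<9.5)&(L[...,2]>117)
    h,ed=np.histogram(F[hp],np.arange(-10,11,.5));h2,_=np.histogram(F[fl],ed)
    print([(a,b,cc) for a,b,cc in zip(ed,h,h2) if -7<a<8])
E
```

```text
[[2.7, 2.0], [0.0, -2.2], [-2.6, -6.4], [-4.4, -8.9], [0.9, -0.9], [-1.7, -5.1]] slot 57.18576010260483
[[5.5, 4.8], [4.6, 3.2], [3.8, 1.6], [3.0, 0.8], [-0.4, -4.9], [-1.3, -5.7]] tip 57.36343061249069
60.0 slotfloor [1.3 1.1 0.9 0.6 1.2 1.1] tip [2.4 2.4 2.5 2.2 2.1 1.7] along tip [ 6.9  5.1  3.3  2.2 -4.4 -5.6] head 2.318653347947321 0.18397459621556167
[(np.float64(-6.5), np.int64(0), np.int64(0)), (np.float64(-6.0), np.int64(2), np.int64(0)), (np.float64(-5.5), np.int64(2), np.int64(0)), (np.float64(-5.0), np.int64(2), np.int64(0)), (np.float64(-4.5), np.int64(3), np.int64(0)), (np.float64(-4.0), np.int64(2), np.int64(0)), (np.float64(-3.5), np.int64(2), np.int64(0)), (np.float64(-3.0), np.int64(0), np.int64(0)), (np.float64(-2.5), np.int64(3), np.int64(0)), (np.float64(-2.0), np.int64(3), np.int64(0)), (np.float64(-1.5), np.int64(2), np.int64(0)), (np.float64(-1.0), np.int64(3), np.int64(0)), (np.float64(-0.5), np.int64(2), np.int64(12)), (np.float64(0.0), np.int64(0), np.int64(11)), (np.float64(0.5), np.int64(0), np.int64(9)), (np.float64(1.0), np.int64(0), np.int64(13)), (np.
[... 2872 characters left out ...]
np.int64(12)), (np.float64(0.5), np.int64(0), np.int64(11)), (np.float64(1.0), np.int64(0), np.int64(15)), (np.float64(1.5), np.int64(0), np.int64(11)), (np.float64(2.0), np.int64(0), np.int64(8)), (np.float64(2.5), np.int64(3), np.int64(0)), (np.float64(3.0), np.int64(4), np.int64(0)), (np.float64(3.5), np.int64(11), np.int64(0)), (np.float64(4.0), np.int64(12), np.int64(0)), (np.float64(4.5), np.int64(15), np.int64(0)), (np.float64(5.0), np.int64(10), np.int64(0)), (np.float64(5.5), np.int64(12), np.int64(0)), (np.float64(6.0), np.int64(12), np.int64(0)), (np.float64(6.5), np.int64(12), np.int64(0)), (np.float64(7.0), np.int64(7), np.int64(0)), (np.float64(7.5), np.int64(13), np.int64(0))]
```

Depth shows the blade and slot parallel (57.4° against 57.2°) and within about 0.3 mm across the slot. I'll lower the blade in small steps.

```bash
python3 -m pendant '[[[0,0,0.1,0,0,0,-1],[0,0,0.1,0,0,0,-1],[0,0,0.1,0,0,0,-1],[0,0,0.1,0,0,0,-1],[0,0,0.05,0,0,0,-1],[0,0,0,0,0,0,-1],[0,0,0,0,0,0,-1],[0,0,0,0,0,0,-1]]]' 60
python3 - <<'E'
from h import *
from plant import r,vision
s=r.get_state();T=tool(s);print(T[:3,:3].T@s['contact_force'],s['contact_force'])
c=vision.capture('wrist');L=(cloud(c,s)-T[:3,3])@T[:3,:3]*1e3
print('head z',np.nanmedian(L[180:187,248:260,2]),np.nanmedian(L[185:192,248:260,2]),'cover',np.nanmedian(L[160:170,220:230,2]))
E
```

```text
time_s: 14.05
tcp_pos: [0.4627, -0.0055, 0.1842]
eef_rot: [164.8, -13.3, 47.0]
contact_force: [-2.1, -0.1, 3.0]
gripper_width: 0.0278
gripper_force: 60.0
[-0.78900083 -0.53818929 -3.51229258] [-2.08535458 -0.12695223  2.98052823]
head z 113.0072504556495 111.89851008563082 cover 113.28145148254387
```

```bash
cat > head.py <<'E'
from h import *
from plant import r,vision
s=r.get_state();T=tool(s);c=vision.capture('wrist');L=(cloud(c,s)-T[:3,3])@T[:3,:3]*1e3
print('time',s['time_s'],'f tool',(T[:3,:3].T@s['contact_force']).round(2),'mom',(T[:3,:3].T@s['moment']).round(3))
cov=np.nanmedian(L[160:170,220:230,2]);print('cover',cov)
for y in range(176,210): print(y,' '.join('%3d'%x if abs(x)<999 else 'nan' for x in (L[y,238:276,2]-cov)*10))
E
python3 head.py
```

```text
time 14.1 f tool [-0.15 -0.46 -3.11] mom [ 1.126 -1.085  0.014]
cover 113.13490648230696
176   0   8  -4   1  -1  -1   9   0  -5   5   2  -2  -2  10  -4  -1   0   6   2   8  -2   0 -13  -6  11   3  -9  -5   7   2  -6  -8   2  -3  -6  -6  -5  -5
177   1   7   1  -7 -10  11   0 -16   1   0   2   4  -6  -2   8   3  -6 -10  -5   0  -9  -3  11 -15  -3  -4   3   3   0  -1  -1   0 -11  -1  -2   3  -1   2
178 -10  -5  -1  -1 -13  -4   0   0  -3  -1  -2 -16  -7   0   0  11   3  -3   7  -4   3  -5   2   2   5  -6   6  -5   1  -6  -7   0 -11  -4   2   2   0  -2
179  -1   7  10   0  -3   6  -9 -12  -4   2   2 -12  -6   0   2  14  -1   6  11 -10   4  -9  -8   2  10   7   2   1   4  -4  -1 -11   1  -2 -12   1   2  -3
180  -1  -3  -5  -3   1   6   2   1  -3  -6 -12   5  -5   6  -5   0  -3 -10  -7  -2   2   5  -8   0  12 nan  -4   0   7  -8  -2  -6   9  -2   4   3   4  -2
181  11  -7   3   5   4   1  -3   4   6   4  -5  -9   0  -8  -3  18  -4  -8 -10   5  10  -4   5  -4  -2  10   0   1  -3  -4  -8   3   3   1  -1   0   1  -2
182  -6  -8   7   1   5   0   3   4   4  11  -4  -6   1  -1   1   2 -18  -5
[... 3692 characters left out ...]
-54 -60  -7  -2 -20 -14 -13
206 -19 -15 -11   1  -6 -53 -55 -49 -53 -54 -55 -54  -5 -56 -89 -97 -187 -220 -213 -230 -236 -240 -232 -225 -200 -169 -141 -59 -57 -51 -59 -54 -34   0   0 -21  -9 -24
207  -6 -15 -13 -11  -3 -50 -68 -63 -48 -47 -17 -17  -1 -82 -132 -147 -205 -226 -258 -259 -245 -252 -250 -243 -230 -185 -158 -59 -48 -54 -58 -70 -51  -6 -20 -11 -23  -1
208  -2 -13 -20  -6 -11 -56 -61 -37 -11 -17 -20 -26  -7 -107 -151 -155 -243 -248 -276 -642 -274 -282 -276 -267 -250 -201 -59 -51 -54 -46 -64 -60  -9   0 -16 -17 -33   8
209  -5 -10 -19 -23   2   0  12  -4  -1 -16 -20 -24  -6 -99 -138 -141 -258 -283 -648 -655 -664 -647 -299 -286 -272 -246 -61 -61 -57 -53 -57 -55 -10 -12 -12 -10  -9   7
```

The head is pressed in 1.3 mm with about 4 N, and the blade meets it exactly along the slot, so it is seated. I'll start turning clockwise.

```bash
python3 -m pendant '[[[0,-0.005,0.02,0,0,0.8,-1],[0,-0.005,0.02,0,0,0.8,-1],[0,-0.005,0,0,0,0.8,-1],[0,-0.005,0,0,0,0.8,-1],[0,-0.005,0,0,0,0.8,-1],[0,-0.005,0,0,0,0.8,-1],[0,-0.005,0,0,0,0.8,-1],[0,0,0,0,0,0,-1]]]' 60
python3 - <<'E'
from h import *
from plant import r,vision
s=r.get_state();T=tool(s);c=vision.capture('wrist');L=(cloud(c,s)-T[:3,3])@T[:3,:3]*1e3
print('f tool',(T[:3,:3].T@s['contact_force']).round(2),'mom',(T[:3,:3].T@s['moment']).round(3),s['joints'].round(1))
cov=np.nanmedian(L[165:172,215:225,2]);print('cover',cov)
for y in range(194,212): print(y,' '.join('%3d'%x if abs(x)<999 else 'nan' for x in (L[y,238:276,2]-cov)*10))
cv2.imwrite('pics/g6.png',cv2.resize(c['frame'][160:235,205:305],(800,600),interpolation=2))
E
```

```text
time_s: 14.95
tcp_pos: [0.4626, -0.0052, 0.1834]
eef_rot: [171.0, -18.0, 24.2]
contact_force: [-1.3, -2.8, 3.7]
gripper_width: 0.028
gripper_force: 60.0
f tool [-1.08  2.69 -3.9 ] mom [-0.752 -1.406 -0.12 ] [ 31.4  -8.5 -53.6  22.7 -30.1  63.1]
cover 112.47591690475241
194   1   4  -4 -11 -14 -21  -9   1  -2  -8 -20 -51 -45 -56 -50 -55 -54 -59 -41 -56 -57 -41 -43 -52 -43 -46 -49 -43  -6  -4   2   1 -20 -13 -14   2  -6   1
195 -10  -8  -2 -18  -8 -11 -10  -1  -8 -32 -41 -49 -48 -52 -47 -54 -52 -52 -59 -40 -49 -62 -57 -47 -62 -57 -39 -13 -11  -7  -4 -13  -8 -10 -15 -22  -8 -12
196  -2   5 -10 -20 -20  -6   2  -5 -17 -42 -56 -42 -56 -55 -51 -46 -47 -58 -39 -41 -41 -50 -42 -55 -45 -61 -10  -6   0   0 -12   0  -8 -28 -19 -17  -6   0
197 -10 -12  -8 -18 -23 -19  -5 -20 -42 -41 -49 -56 -41 -50 -59 -50 -47 -51 -58 -41 -56 -63 -52 -41 -49  -7  -7 -14 -11 -13 -34 -24  -2 -12 -13 -24 -30   0
198  -1  -2 -19 -11   0  -8  -3 -39 -30 -47 -57 -56 -42 -46 -50 -53 -55 -58 -54 -49 -51 -45 -44 -50  -5 -13 -37 -26 -13 -36 -43 -52  -6 -13 -17 -27 -27 -14
199  -4 -12 -16  -2  -4   0  -5 -49 -45 -42 -51 -5
[... 1400 characters left out ...]
2 -52 -41 -42  -8 -24 -17 -38
208   0 -17 -10 -15  -8  -6 -46 -51 -62 -45 -55 -53 -54 -90 -130 -146 -219 -243 -263 -271 -272 -271 -273 -263 -236 -226 -149 -52 -55 nan -52 -52 -49 -15   2 -28 -12 -20
209   4 -10 -26 -19 -15  -2 -56 -59 -55 -49 -44 -60 -39  -2 -120 -130 -245 -267 -654 -654 -647 -641 -293 -298 -269 -247 -58 -43 -42 -50 -47 -52 -45   6  12 -11 -19 -13
210   5   5 -22  -8 -12   5  -9 -54 -54 -53 -41  -8 -17  -5 -95 -126 -635 -646 -664 -682 -677 -658 -649 -646 -293 -268 -50 -56 -46 -47 -55 -37 -25  -8 -35 -26 -16 nan
211  -3  10  -6 -22 -24 -11   0 -58 -54 -40   1  -6   3  -1 -13 -643 -674 -662 -701 -691 -689 -690 -668 -659 -657 -631 -42 -50 -56 -39 -42 -46 -10 -14 -13 -21 -20   7
```

View pics/g6.png

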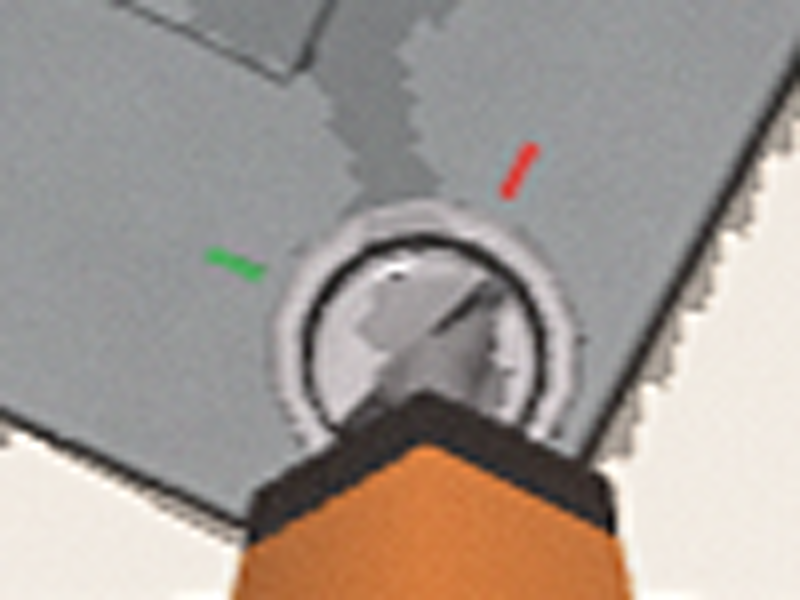

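Picture budget is used up, so I'll work from numbers now. The slot follows the blade with about 10° of play, at a torque of 0.12 N m. I'll carry on turning.

```bash
cat > slot.py <<'E'
from h import *
import sys
from plant import r,vision
s=r.get_state();T=tool(s);c=vision.capture('wrist');L=(cloud(c,s)-T[:3,3])@T[:3,:3]*1e3
print('t',s['time_s'],'f tool',(T[:3,:3].T@s['contact_force']).round(2),'mom',(T[:3,:3].T@s['moment']).round(3),'J',s['joints'].round(1),'w',s['gripper_width'])
def clk(d): return np.degrees(np.arctan2(np.cross(e,d)@-n,d@e))
t=np.radians(60);b=T[:3,:3]@[np.cos(t),np.sin(t),0];print('blade angle rel open',clk(b).round(1),'tilt err',np.degrees(np.arccos(-T[:3,2]@n)).round(2))
# head and slot by depth
cov=np.nanmedian(L[165:172,215:225,2]);D=np.hypot(L[...,0]-1.8,L[...,1]+.5)
hz=np.nanmedian(L[...,2][(D>5)&(D<10)&(abs(L[...,2]-cov+5.5)<2)]);print('cover',cov.round(1),'head above cover',(cov-hz).round(2))
hp=L[(D<16)&(abs(L[...,2]-hz)<1.3)];(cx,cy),rad=cv2.minEnclosingCircle(hp[:,:2].astype(np.float32));print('head circ',cx,cy,rad)
m=(np.hypot(L[...,0]-cx,L[...,1]-cy)<9.5)&(L[...,2]>hz+2.5);q=L[m][:,:2]
if len(q)>5:
    d=np.linalg.svd(q-q.mean(0))[2][0];a=np.degrees(np.arctan2(d[1],d[0]))%180;print('slot px',len(q),'tool angle',a.round(1),'screw',(clk(b)+a-60).round(1),'mean',q.mean(0).round(1))
E
python3 -m pendant '[[[0,-0.005,0,0,0,0.9,-1],[0,-0.005,0,0,0,0.9,-1],[0,-0.005,0,0,0,0.9,-1],[0,-0.005,0,0,0,0.9,-1],[0,-0.005,0,0,0,0.9,-1],[0,-0.005,0,0,0,0.9,-1],[0,-0.005,0,0,0,0.9,-1],[0,-0.005,0,0,0,0.9,-1]]]' 60
python3 slot.py
python3 -m pendant '[[[0,-0.005,0,0,0,0.9,-1],[0,-0.005,0,0,0,0.9,-1],[0,-0.005,0,0,0,0.9,-1],[0,-0.005,0,0,0,0.9,-1],[0,-0.005,0,0,0,0.9,-1],[0,-0.005,0,0,0,0.9,-1],[0,-0.005,0,0,0,0.9,-1],[0,-0.005,0,0,0,0.9,-1]]]' 60
python3 slot.py
```

```text
time_s: 15.8
tcp_pos: [0.4619, -0.005, 0.1829]
eef_rot: [-178.9, -20.0, -6.2]
contact_force: [-0.7, -5.3, 4.9]
gripper_width: 0.0281
gripper_force: 60.0
t 15.8 f tool [ 1.58  5.25 -4.76] mom [-2.52  -0.782 -0.138] J [ 31.6  -8.5 -53.6  22.7 -30.1  34.2] w 0.028149873288543074
blade angle rel open 63.3 tilt err 0.1
cover 110.7 head above cover 3.91
head circ 0.8823700547218323 -0.9536733031272888 11.50936222076416
slot px 23 tool angle 44.7 screw 48.0 mean [3.  1.3]
time_s: 16.65
tcp_pos: [0.4616, -0.0047, 0.1825]
eef_rot: [-169.2, -16.9, -36.4]
contact_force: [-3.2, -4.8, 5.1]
gripper_width: 0.0281
gripper_force: 60.0
t 16.65 f tool [ 1.72  4.78 -5.78] mom [-2.952  0.114 -0.072] J [ 31.6  -8.5 -53.7  22.8 -30.2   5.2] w 0.028146133420607667
blade angle rel open 92.1 tilt err 0.17
cover 111.8 head above cover 4.49
head circ 1.4715648889541626 -1.3324358463287354 11.349493980407715
slot px 26 tool angle 43.7 screw 75.8 mean [3.6 1.2]
```

```bash
python3 -m pendant '[[[0,0,0,0,0,0.8,-1],[0,0,0,0,0,0.8,-1],[0,0,0,0,0,0.8,-1],[0,0,0,0,0,0.8,-1],[0,0,0,0,0,0.5,-1],[0,0,0,0,0,0.3,-1],[0,0,0,0,0,0,-1],[0,0,0,0,0,0,-1]]]' 60
python3 slot.py
```

```text
time_s: 17.5
tcp_pos: [0.4615, -0.0046, 0.1824]
eef_rot: [-165.0, -13.3, -52.4]
contact_force: [-3.2, -4.8, 4.3]
gripper_width: 0.0282
gripper_force: 60.0
t 17.5 f tool [ 2.77  4.29 -5.02] mom [-2.747  0.325 -0.157] J [ 31.6  -8.5 -53.7  22.7 -30.2 -10.6] w 0.028242971048803005
blade angle rel open 108.0 tilt err 0.16
cover 111.8 head above cover 4.41
head circ 2.5119638442993164 -1.0119256973266602 12.61138916015625
slot px 28 tool angle 46.1 screw 94.1 mean [5.8 3.1]
```

```bash
python3 -m pendant '[[[0,0,0,0,0,0.5,-1],[0,0,0,0,0,0.5,-1],[0,0,0,0,0,0.5,-1],[0,0,0,0,0,0.5,-1],[0,0,0,0,0,0,-1],[0,0,0,0,0,0,-1],[0,0,0,0,0,0,-1],[0,0,0,0,0,0,-1]]]' 60
python3 slot.py
```

```text
time_s: 18.35
tcp_pos: [0.4616, -0.0046, 0.1824]
eef_rot: [-163.4, -11.1, -60.3]
contact_force: [-3.6, -5.1, 4.0]
gripper_width: 0.028
gripper_force: 60.0
t 18.35 f tool [ 3.41  4.43 -4.91] mom [-2.56   0.632 -0.303] J [ 31.7  -8.5 -53.7  22.8 -30.2 -18.6] w 0.027989840998571533
blade angle rel open 115.9 tilt err 0.16
cover 111.5 head above cover 4.26
head circ 0.7886483669281006 -1.557138204574585 11.478675842285156
slot px 25 tool angle 38.3 screw 94.2 mean [4.8 1.4]
```

Torque rose to 0.30 N m with the slot no longer moving, so the right screw is at its stop. I'll back off the twist a little and lift out.

```bash
cat > tip.py <<'E'
from h import *
from plant import r,vision
s=r.get_state();T=tool(s);c=vision.capture('wrist');L=(cloud(c,s)-T[:3,3])@T[:3,:3]*1e3
np.savez('wt.npz',L=L,f=c['frame'],s_pos=s['tcp_pos'],s_rot=s['eef_rot'],**{k:c[k] for k in('hand_eye','camera_matrix')})
print('t',s['time_s'],'f',(T[:3,:3].T@s['contact_force']).round(2))
D=np.hypot(L[...,0]-2,L[...,1])
for a,b in((78,84),(84,90),(90,95),(97,101),(101,105),(105,109)):
    w=L[(D<9)&(L[...,2]>a)&(L[...,2]<b)]
    if len(w): print(a,len(w),w.mean(0).round(1),w.min(0).round(1),w.max(0).round(1))
w=L[(D<9)&(L[...,2]>97)&(L[...,2]<112)];
# front edge points: top pixel of each column
m=(D<9)&(L[...,2]>95)&(L[...,2]<112);P=[]
for u in range(240,280):
    v=np.nonzero(m[:,u])[0]
    if len(v): P.append([u,v[0],*L[v[0],u].round(1)])
print(*P,sep='\n')
E
python3 -m pendant '[[[0,0,0,0,0,-0.6,-1],[0,0,0,0,0,-0.6,-1],[0,0,0,0,0,-0.8,-1],[0,0,-0.1,0,0,0,-1],[0,0,-0.2,0,0,0,-1],[0,0,-0.3,0,0,0,-1],[0,0,-0.3,0,0,0,-1],[0,0,0,0,0,0,-1]]]' 60
python3 tip.py; python3 slot.py
```

```text
time_s: 19.2
tcp_pos: [0.457, -0.0024, 0.2014]
eef_rot: [-164.6, -13.3, -52.5]
contact_force: [0.6, 0.4, -0.9]
gripper_width: 0.0282
gripper_force: 60.0
t 19.2 f [-0.16 -0.5   1.03]
78 1 [ 5.1  0.9 83. ] [ 5.1  0.9 83. ] [ 5.1  0.9 83. ]
84 22 [ 4.7 -0.7 87. ] [ 3.4 -4.2 84.1] [ 5.7  2.5 89.9]
90 20 [ 4.7 -1.  92.3] [ 3.  -4.3 90. ] [ 5.4  2.5 94.9]
97 38 [ 3.6  0.  99.2] [-1.6 -6.  97. ] [  5.8   4.2 101. ]
101 15 [  3.9   0.9 102.7] [ -2.   -6.9 101.3] [  6.1   5.  105. ]
105 10 [  3.2   0.2 106.8] [ -1.   -7.  105.4] [  5.7   5.1 108.1]
[251, np.int64(207), np.float64(-1.0), np.float64(-7.0), np.float64(106.2)]
[252, np.int64(205), np.float64(-0.5), np.float64(-6.2), np.float64(110.1)]
[253, np.int64(205), np.float64(0.2), np.float64(-5.4), np.float64(107.7)]
[254, np.int64(204), np.float64(2.8), np.float64(-4.5), np.float64(102.2)]
[255, np.int64(203), np.float64(4.2), np.float64(-3.7), np.float64(100.3)]
[256, np.int64(202), np.float64(5.1), np.float64(-2.9), np.float64(100.2)]
[257, np.int64(202), np.float64(5.4), np.float64(-2.1), np.float64(99.1)]
[258, np.int64(202), np.floa
[... 258 characters left out ...]
64(107.8)]
[262, np.int64(199), np.float64(4.9), np.float64(1.9), np.float64(109.1)]
[263, np.int64(199), np.float64(5.4), np.float64(2.7), np.float64(107.2)]
[264, np.int64(198), np.float64(5.6), np.float64(3.5), np.float64(109.4)]
[265, np.int64(198), np.float64(4.9), np.float64(4.4), np.float64(111.9)]
[266, np.int64(200), np.float64(4.3), np.float64(5.1), np.float64(108.1)]
t 19.25 f tool [-0.05  0.42  0.85] mom [-0.977 -0.913  0.026] J [ 32.9 -10.6 -52.   21.  -33.7  -9.6] w 0.027576169636722027
blade angle rel open 108.1 tilt err 0.17
cover 130.9 head above cover 6.87
head circ 1.2121318578720093 1.7224332094192505 11.549283027648926
slot px 46 tool angle 44.0 screw 92.1 mean [3.1 4.1]
```

Right screw reads 92° ± 2°, its stop. Now to the left screw.

```bash
python3 - <<'E'
from h import *
from plant import r
s=r.get_state()
c=dict(np.load('w4.npz'));T4=tool({'tcp_pos':c['s_pos'],'eef_rot':c['s_rot']})
p=T4[:3,3]+T4[:3,:3]@np.array([-.0004,-.0044,0])+.128*(U@[0,1,0]);print(p)
T=tool(s);print('shift now',T[:3,:3].T@(p-T[:3,3])/.02)
to(s,p,R.from_matrix(rt(10)).as_euler('xyz',degrees=True))
E
```

```text
[0.45914608 0.12257191 0.20882359]
shift now [-4.66952299 -4.1716995  -0.44430439]
shift [-4.67  -4.172 -0.444] turn [-1.6000e-02 -3.5000e-02 -2.4513e+01]
```

```bash
python3 -m pendant '[[[-0.59,-0.52,-0.056,0,0,0,-1],[-0.59,-0.52,-0.056,0,0,0,-1],[-0.59,-0.52,-0.056,0,0,0,-1],[-0.59,-0.52,-0.056,0,0,0,-1],[-0.58,-0.52,-0.056,0,0,0,-1],[-0.58,-0.52,-0.056,0,0,0,-1],[-0.58,-0.52,-0.056,0,0,0,-1],[-0.57,-0.52,-0.056,0,0,0,-1]]]' 60
python3 -m pendant '[[[0,0,0,0,0,-1,-1],[0,0,0,0,0,-1,-1],[0,0,0,0,0,-1,-1],[0,0,0,0,0,-1,-1],[0,0,0,0,0,-1,-1],[0,0,0,0,0,-1,-1],[0,0,0,0,0,-1,-1],[0,0,0,0,0,-1,-1]]]'
python3 -m pendant '[[[0,0,0,0,0,-1,-1],[0,0,0,0,0,-1,-1],[0,0,0,0,0,-1,-1],[0,0,0,0,0,-1,-1],[0,0,0,0,0,-1,-1],[0,0,0,0,0,-1,-1],[0,0,0,0,0,-1,-1],[0,0,0,0,0,-1,-1]]]'
python3 -m pendant '[[[0,0,0,0,0,-1,-1],[0,0,0,0,0,-1,-1],[0,0,0,0,0,-1,-1],[0,0,0,0,0,-1,-1],[0,0,0,0,0,-1,-1],[0,0,0,0,0,-1,-1],[0,0,0,0,0,-1,-1],[0,0,0,0,0,-1,-1]]]'
python3 tip.py;python3 slot.py; python3 - <<'E'
import numpy as np
L=np.load('wt.npz')['L']
for y in range(176,210,2): print(y,' '.join('%4.0f'%x if abs(x)<999 else 'nan' for x in (L[y,232:280,2])))
E
```

```text
time_s: 20.1
tcp_pos: [0.4587, 0.1227, 0.2081]
eef_rot: [-164.8, -13.2, -52.5]
contact_force: [-0.1, 0.2, -0.7]
gripper_width: 0.0278
gripper_force: 60.0
time_s: 20.9
tcp_pos: [0.4588, 0.1221, 0.208]
eef_rot: [-174.3, -19.3, -19.6]
contact_force: [-0.9, 0.2, -1.5]
gripper_width: 0.028
gripper_force: 60.0
time_s: 21.7
tcp_pos: [0.4588, 0.1221, 0.208]
eef_rot: [174.2, -19.2, 14.4]
contact_force: [0.2, 0.2, -0.9]
gripper_width: 0.0278
gripper_force: 60.0
time_s: 22.5
tcp_pos: [0.4588, 0.1221, 0.208]
eef_rot: [164.8, -13.2, 47.2]
contact_force: [0.7, 0.7, -0.3]
gripper_width: 0.0279
gripper_force: 60.0
t 22.5 f [ 0.91 -0.07  0.56]
78 3 [ 4.7  2.2 83.2] [ 4.6  1.5 82.4] [ 5.   2.9 83.6]
84 23 [ 4.4  0.4 87.2] [ 2.8 -3.  84. ] [ 5.3  3.7 89.8]
90 19 [ 4.6  0.2 92.2] [ 3.  -3.1 90.2] [ 5.5  3.8 94.8]
97 35 [ 3.4  0.8 99.2] [-1.6 -4.8 97.2] [  5.5   5.5 101. ]
101 16 [  2.7   1.  102.9] [ -2.2  -5.6 101. ] [  5.5   6.3 104.9]
105 9 [  3.6   1.3 107.2] [ -0.9  -5.7 105.1] [  5.8   4.8 109. ]
[251, np.int64(206), np.float64(-0.9), np.float64(-5.7), np.float64(107.6)]
[252, np.int64(205), np.fl
[... 4567 characters left out ...]
  140  132  132  131  132  132  131  101  100   99   99  101   98   99  100  100  103  103  133  139  137  138  137  140  139  139  140  138  140  139  139
204  142  140  139  140  140  139  140  140  139  139  140  140  139  139  140  140  138  138  137  139  133  132  100   97   96   94   94   94   94   95   96   98   99  101  137  137  138  138  140  139  139  139  141  139  139  139  139  140
206  149  144  144  140  139  139  139  139  138  139  138  141  140  138  141  139  140  139  138  108  104  102   95   92   91   90   91   90   89   91   92   97   99  138  138  139  140  139  139  139  139  138  140  140  139  140  140  140
208  149  148  149  144  144  141  139  138  140  139  139  140  140  139  140  141  139  140  140  103   99   98   90   87   85   48   85   84   85   87   87   91  139  140  140  138  140  141  139  139  140  138  139  139  139  139  139  139
  return np.nanmean(a, axis, out=out, keepdims=keepdims)
```

```bash
cat > rel.py <<'E'
from h import *
import sys
zh=float(sys.argv[1]);guess=np.array([float(sys.argv[2]),float(sys.argv[3])])
L=np.load('wt.npz')['L'];D=np.hypot(L[...,0]-guess[0],L[...,1]-guess[1])
hp=L[(D<15)&(abs(L[...,2]-zh)<1.7)][:,:2]
hull=cv2.convexHull(hp.astype(np.float32))[:,0];
from scipy.optimize import least_squares
f=least_squares(lambda p:np.hypot(hull[:,0]-p[0],hull[:,1]-p[1])-11.5,guess,loss='soft_l1',f_scale=.4);C=f.x;print('head centre',C.round(2),'res',np.abs(f.fun).mean().round(2))
D=np.hypot(L[...,0]-C[0],L[...,1]-C[1])
q=L[(D<9)&(L[...,2]>zh+2.3)][:,:2];d=np.linalg.svd(q-q.mean(0))[2][0]
for _ in range(4):
    pc=(q-q.mean(0))@np.array([-d[1],d[0]]);q=q[abs(pc)<2.5];d=np.linalg.svd(q-q.mean(0))[2][0]
a=np.degrees(np.arctan2(d[1],d[0]))%180;t=np.radians(a)
F=lambda P:P[...,0]*np.sin(t)-P[...,1]*np.cos(t)
print('slot angle',a.round(1),len(q),'perp floor range',np.percentile(F(q),[2,50,98]).round(2),'centre perp',F(C).round(2))
hh=F(L[(D<10)&(abs(L[...,2]-zh)<1.6)]);lo=hh[hh<F(q).mean()];hi=hh[hh>F(q).mean()];print('edges',np.percentile(lo,97).round(2),np.percentile(hi,3).round(2))
E
python3 rel.py 132 1 -1
```

```text
head centre [2.77 0.19] res 0.27
slot angle 58.1 68 perp floor range [-0.02  1.54  3.08] centre perp 2.25
edges 0.55 4.13
```

Left slot angle is 58.1° and the blade about 57.4°. The needed shift is about (+1.2, +0.2) mm, then 26 mm down.

```bash
python3 -m pendant '[[[0.06,0.01,0,0,0,0,-1],[0,0,0.25,0,0,0,-1],[0,0,0.25,0,0,0,-1],[0,0,0.25,0,0,0,-1],[0,0,0.1,0,0,0,-1],[0,0,0,0,0,0,-1],[0,0,0,0,0,0,-1],[0,0,0,0,0,0,-1]]]' 60
python3 tip.py; python3 rel.py 115 2 0.3
```

```text
time_s: 23.4
tcp_pos: [0.4656, 0.1225, 0.1927]
eef_rot: [164.8, -13.3, 47.0]
contact_force: [-0.3, -0.2, -0.4]
gripper_width: 0.0277
gripper_force: 60.0
t 23.4 f [-0.38 -0.15  0.29]
78 3 [ 4.6  2.2 83. ] [ 4.1  1.5 82.9] [ 4.8  2.9 83. ]
84 23 [ 4.4  0.3 87.3] [ 2.6 -3.  84.6] [ 5.2  3.7 90. ]
90 20 [ 4.3  0.3 92.7] [ 2.6 -3.1 90.3] [ 5.2  3.8 94.9]
97 34 [ 3.3  0.9 98.9] [-1.6 -4.8 97.1] [  5.8   5.5 101. ]
101 16 [  2.9   0.9 102.6] [ -2.4  -5.6 101.2] [  6.2   6.3 104.8]
105 11 [  3.    0.4 106.5] [ -0.8  -5.7 105.3] [  5.9   5.6 108.9]
[251, np.int64(206), np.float64(-0.8), np.float64(-5.7), np.float64(107.4)]
[252, np.int64(205), np.float64(-0.4), np.float64(-4.9), np.float64(108.9)]
[253, np.int64(205), np.float64(0.5), np.float64(-4.0), np.float64(105.9)]
[254, np.int64(204), np.float64(2.9), np.float64(-3.2), np.float64(101.2)]
[255, np.int64(203), np.float64(4.3), np.float64(-2.4), np.float64(99.2)]
[256, np.int64(202), np.float64(4.8), np.float64(-1.6), np.float64(100.3)]
[257, np.int64(202), np.float64(5.2), np.float64(-0.8), np.float64(99.0)]
[258, np.int64(202), np.float64(5.4), np.float64(-0.0), np.float64(98.4)]
[259, np.int64(201), np.float64(3.8), np.float64(0.8), np.float64(106.3)]
[260, np.int64(200), np.float64(3.0), np.float64(1.6), np.float64(111.5)]
[261, np.int64(200), np.float64(4.7), np.float64(2.4), np.float64(106.2)]
[262, np.int64(199), np.float64(4.5), np.float64(3.2), np.float64(109.4)]
[263, np.int64(199), np.float64(5.3), np.float64(4.0), np.float64(106.8)]
[264, np.int64(198), np.float64(5.9), np.float64(4.8), np.float64(107.5)]
[265, np.int64(199), np.float64(4.6), np.float64(5.6), np.float64(109.2)]
[266, np.int64(202), np.float64(3.6), np.float64(6.3), np.float64(104.3)]
head centre [ 1.54 -0.27] res 0.27
slot angle 59.5 62 perp floor range [-0.49  0.81  2.15] centre perp 1.47
edges -0.46 3.43
```

```bash
python3 -m pendant '[[[0,0,0.1,0,0,0,-1],[0,0,0.1,0,0,0,-1],[0,0,0.1,0,0,0,-1],[0,0,0.1,0,0,0,-1],[0,0,0.07,0,0,0,-1],[0,0,0,0,0,0,-1],[0,0,0,0,0,0,-1],[0,0,0,0,0,0,-1]]]' 60
python3 slot.py
python3 -m pendant '[[[0,-0.005,0,0,0,0.8,-1],[0,-0.005,0,0,0,0.8,-1],[0,-0.005,0,0,0,0.8,-1],[0,-0.005,0,0,0,0.8,-1],[0,-0.005,0,0,0,0.8,-1],[0,-0.005,0,0,0,0.8,-1],[0,-0.005,0,0,0,0.8,-1],[0,0,0,0,0,0,-1]]]' 60
python3 slot.py
```

```text
time_s: 24.25
tcp_pos: [0.4688, 0.1224, 0.1839]
eef_rot: [164.8, -13.3, 47.0]
contact_force: [-1.6, 0.2, 2.5]
gripper_width: 0.0281
gripper_force: 60.0
t 24.25 f tool [-0.34 -0.54 -2.91] mom [ 1.166 -0.916 -0.03 ] J [ 47.2  -4.9 -52.6  29.2 -32.5  64.5] w 0.028093068739419767
blade angle rel open 12.1 tilt err 0.07
cover 188.8 head above cover nan
head circ 0.0 0.0 0.0
time_s: 25.1
tcp_pos: [0.4686, 0.1229, 0.1839]
eef_rot: [171.1, -18.1, 24.2]
contact_force: [-0.9, -0.6, 2.4]
gripper_width: 0.0278
gripper_force: 60.0
t 25.1 f tool [-0.24  0.62 -2.58] mom [ 0.076 -0.874 -0.106] J [ 47.3  -4.9 -52.7  29.3 -32.5  42. ] w 0.027785264225634623
blade angle rel open 34.5 tilt err 0.08
cover 194.7 head above cover nan
head circ 0.0 0.0 0.0
  return np.nanmean(a, axis, out=out, keepdims=keepdims)
  return np.nanmean(a, axis, out=out, keepdims=keepdims)
```

Torque of 0.1 N m shows the blade is engaged and the left screw is turning.

```bash
sed -i 's/^cov=.*/D=np.hypot(L[...,0]-1.8,L[...,1]+.5);cov=np.nanmedian(L[...,2][(D>16)\&(D<24)\&(L[...,2]>105)\&(L[...,0]>0)])/' slot.py
python3 -m pendant '[[[0,-0.005,0,0,0,0.9,-1],[0,-0.005,0,0,0,0.9,-1],[0,-0.005,0,0,0,0.9,-1],[0,-0.005,0,0,0,0.9,-1],[0,-0.005,0,0,0,0.9,-1],[0,-0.005,0,0,0,0.9,-1],[0,-0.005,0,0,0,0.9,-1],[0,-0.005,0,0,0,0.9,-1]]]' 60
python3 slot.py
python3 -m pendant '[[[0,-0.005,0,0,0,0.9,-1],[0,-0.005,0,0,0,0.9,-1],[0,-0.005,0,0,0,0.9,-1],[0,-0.005,0,0,0,0.9,-1],[0,-0.005,0,0,0,0.9,-1],[0,-0.005,0,0,0,0.9,-1],[0,-0.005,0,0,0,0.9,-1],[0,-0.005,0,0,0,0.9,-1]]]' 60
python3 slot.py
```

```text
time_s: 25.95
tcp_pos: [0.4683, 0.1234, 0.1837]
eef_rot: [-178.8, -20.0, -6.2]
contact_force: [-0.3, -2.4, 3.2]
gripper_width: 0.0279
gripper_force: 60.0
t 25.95 f tool [ 1.09  2.39 -3.09] mom [-0.8   -0.607 -0.119] J [ 47.4  -4.9 -52.7  29.4 -32.5  13. ] w 0.027876131470673013
blade angle rel open 63.3 tilt err 0.08
cover 113.4 head above cover 5.81
head circ 1.8509092330932617 -0.28923267126083374 11.424215316772461
slot px 24 tool angle 48.0 screw 51.3 mean [4.9 3.3]
time_s: 26.8
tcp_pos: [0.4684, 0.1239, 0.1836]
eef_rot: [-169.1, -16.9, -36.4]
contact_force: [0.5, -1.3, 3.7]
gripper_width: 0.0278
gripper_force: 60.0
t 26.8 f tool [ 2.14  0.13 -3.27] mom [-1.25  -0.099 -0.107] J [ 47.4  -4.9 -52.6  29.3 -32.6 -15.8] w 0.027835372378508028
blade angle rel open 92.0 tilt err 0.08
cover 113.3 head above cover 5.74
head circ 1.830322265625 -0.7169641852378845 11.495095252990723
slot px 25 tool angle 46.7 screw 78.8 mean [4.4 2.4]
```

```bash
python3 -m pendant '[[[0,0,0,0,0,0.8,-1],[0,0,0,0,0,0.8,-1],[0,0,0,0,0,0.6,-1],[0,0,0,0,0,0.5,-1],[0,0,0,0,0,0.3,-1],[0,0,0,0,0,0,-1],[0,0,0,0,0,0,-1],[0,0,0,0,0,0,-1]]]' 60
python3 slot.py
```

```text
time_s: 27.65
tcp_pos: [0.4684, 0.1241, 0.1835]
eef_rot: [-165.8, -14.3, -48.5]
contact_force: [-0.1, -2.6, 2.7]
gripper_width: 0.0279
gripper_force: 60.0
t 27.65 f tool [ 2.5   1.18 -2.56] mom [-1.409  0.387 -0.107] J [ 47.4  -4.9 -52.6  29.3 -32.5 -27.7] w 0.02790789297564466
blade angle rel open 104.0 tilt err 0.06
cover 113.2 head above cover 5.64
head circ 2.064225196838379 -0.8907866477966309 11.545672416687012
slot px 27 tool angle 49.0 screw 93.0 mean [4.3 2. ]
```

```bash
python3 -m pendant '[[[0,0,0,0,0,0.5,-1],[0,0,0,0,0,0.5,-1],[0,0,0,0,0,0.5,-1],[0,0,0,0,0,0.5,-1],[0,0,0,0,0,0.5,-1],[0,0,0,0,0,0.5,-1],[0,0,0,0,0,0,-1],[0,0,0,0,0,0,-1]]]' 60
python3 slot.py
```

```text
time_s: 28.5
tcp_pos: [0.4685, 0.1243, 0.1836]
eef_rot: [-163.2, -11.1, -60.3]
contact_force: [-0.4, -3.4, 3.5]
gripper_width: 0.0278
gripper_force: 60.0
t 28.5 f tool [ 3.4   1.09 -3.41] mom [-1.276  0.823 -0.289] J [ 47.4  -4.9 -52.6  29.3 -32.5 -39.7] w 0.027819081847318256
blade angle rel open 116.0 tilt err 0.06
cover 113.2 head above cover 5.64
head circ 2.0910966396331787 -1.0364466905593872 11.421530723571777
slot px 30 tool angle 39.3 screw 95.2 mean [6.2 2.1]
```

```bash
python3 -m pendant '[[[0,0,0,0,0,-0.6,-1],[0,0,0,0,0,-0.6,-1],[0,0,0,0,0,-0.8,-1],[0,0,-0.1,0,0,0,-1],[0,0,-0.2,0,0,0,-1],[0,0,-0.3,0,0,0,-1],[0,0,-0.3,0,0,0,-1],[0,0,0,0,0,0,-1]]]' 60
python3 slot.py
python3 - <<'E'
from h import *
from plant import r
s=r.get_state();T=tool(s);q=np.array(s['tcp_pos']);p=np.array([.5454,-.3328,.32]);Rm=R.from_euler('xyz',[180,0,-16.4],degrees=True).as_matrix()
to(s,p,[180,0,-16.4]);print('world',p-q,'tool after turn',Rm.T@(p-q)/.02)
E
```

```text
time_s: 29.35
tcp_pos: [0.4624, 0.1253, 0.2015]
eef_rot: [-164.7, -13.2, -52.6]
contact_force: [0.6, 0.9, -1.1]
gripper_width: 0.0279
gripper_force: 60.0
t 29.35 f tool [-0.55 -0.71  1.18] mom [-0.912 -0.906  0.024] J [ 48.9  -6.9 -51.   27.1 -36.1 -30.5] w 0.027878961914235733
blade angle rel open 108.1 tilt err 0.15
cover 132.2 head above cover 6.84
head circ 2.3290321826934814 0.4374586343765259 11.477472305297852
slot px 73 tool angle 44.2 screw 92.3 mean [2.3 0.8]
shift [21.514  9.977 -3.816] turn [-2.636 -4.368 -8.501]
world [ 0.08304801 -0.45799249  0.11885173] tool after turn [10.44896926 20.7955347  -5.94258658]
```

Both screws read about 92° by the same measure and both hit firm stops. Now to return the driver.

```bash
python3 -m pendant '[[[0,0,-0.4,-0.165,-0.273,-0.531,-1],[0,0,-0.4,-0.165,-0.273,-0.531,-1],[0,0,-0.4,-0.165,-0.273,-0.531,-1],[0,0,-0.4,-0.165,-0.273,-0.531,-1],[0,0,-0.4,-0.165,-0.273,-0.531,-1],[0,0,-0.4,-0.165,-0.273,-0.531,-1],[0,0,-0.4,-0.165,-0.273,-0.531,-1],[0,0,-0.4,-0.165,-0.273,-0.531,-1]]]' 60
python3 -m pendant '[[[0,0,-0.4,-0.165,-0.273,-0.531,-1],[0,0,-0.4,-0.165,-0.273,-0.531,-1],[0,0,-0.4,-0.165,-0.273,-0.531,-1],[0,0,-0.4,-0.165,-0.273,-0.531,-1],[0,0,-0.4,-0.165,-0.273,-0.531,-1],[0,0,-0.4,-0.165,-0.273,-0.531,-1],[0,0,0,-0.165,-0.273,-0.531,-1],[0,0,0,-0.165,-0.273,-0.531,-1]]]'
python3 - <<'E'
from h import *
from plant import r
s=r.get_state();to(s,[.5454,-.3328,.27],[180,0,-16.4])
E
```

```text
time_s: 30.2
tcp_pos: [0.4447, 0.1245, 0.2622]
eef_rot: [-173.6, -7.8, -33.8]
contact_force: [0.7, -1.1, -1.7]
gripper_width: 0.0277
gripper_force: 60.0
time_s: 31.0
tcp_pos: [0.4393, 0.1239, 0.3097]
eef_rot: [179.9, 0.1, -16.4]
contact_force: [-0.8, 0.1, -1.0]
gripper_width: 0.0277
gripper_force: 60.0
shift [11.525 20.411  2.006] turn [0.025 0.018 0.009]
```

```bash
python3 -m pendant '[[[0.48,0.85,0,0,0,0,-1],[0.48,0.85,0,0,0,0,-1],[0.48,0.85,0,0,0,0,-1],[0.48,0.85,0,0,0,0,-1],[0.48,0.85,0,0,0,0,-1],[0.48,0.85,0,0,0,0,-1],[0.48,0.85,0,0,0,0,-1],[0.48,0.85,0,0,0,0,-1]]]' 60
python3 -m pendant '[[[0.48,0.85,0,0,0,0,-1],[0.48,0.85,0,0,0,0,-1],[0.48,0.85,0,0,0,0,-1],[0.48,0.85,0,0,0,0,-1],[0.48,0.85,0,0,0,0,-1],[0.48,0.85,0,0,0,0,-1],[0.48,0.85,0,0,0,0,-1],[0.48,0.85,0,0,0,0,-1]]]'
python3 -m pendant '[[[0.48,0.85,0.2,0,0,0,-1],[0.48,0.85,0.2,0,0,0,-1],[0.48,0.85,0.2,0,0,0,-1],[0.48,0.85,0.2,0,0,0,-1],[0.48,0.85,0.2,0,0,0,-1],[0.48,0.85,0.2,0,0,0,-1],[0.48,0.85,0.2,0,0,0,-1],[0.48,0.85,0.2,0,0,0,-1]]]'
python3 -m pendant '[[[0,0,0.2,0,0,0,-1],[0,0,0.2,0,0,0,-1],[0,0,0.2,0,0,0,-1],[0,0,0.2,0,0,0,-1],[0,0,0.2,0,0,0,-1],[0,0,0,0,0,0,-1],[0,0,0,0,0,0,-1],[0,0,0,0,0,0,-1]]]'
python3 - <<'E'
from h import *
from plant import r
to(r.get_state(),[.5454,-.3328,.22],[180,0,-16.4])
E
python3 tip.py | head -8
python3 - <<'E'
from h import *
c=np.load('wt.npz');L=c['L'];f=c['f'];s={'tcp_pos':c['s_pos'],'eef_rot':c['s_rot']}
zp=s['tcp_pos'][2]*1e3-78;print('plate tool z',zp)
m=(abs(L[...,2]-zp)<4)&(abs(L[...,1])<60)&(L[...,0]>-40)
# hole: pixels deeper than plate surrounded
h=(L[...,2]>zp+8)&(np.hypot(L[...,0],L[...,1])<25);u=h.astype(np.uint8)
k,lab,st,ce=cv2.connectedComponentsWithStats(u)
print(st[1:],ce[1:])
pl=L[m][:,:2];print(cv2.minAreaRect(pl.astype(np.float32)))
for y in range(150,206,3): print(y,' '.join('%4.0f'%x if abs(x)<999 else 'nan' for x in L[y,225:292:2,2]))
E
```

```text
time_s: 31.8
tcp_pos: [0.4745, -0.0292, 0.3096]
eef_rot: [179.9, 0.0, -16.4]
contact_force: [0.5, 0.4, -1.3]
gripper_width: 0.0279
gripper_force: 60.0
time_s: 32.6
tcp_pos: [0.5098, -0.1814, 0.3097]
eef_rot: [179.9, 0.1, -16.5]
contact_force: [1.0, -0.3, -1.5]
gripper_width: 0.0277
gripper_force: 60.0
time_s: 33.4
tcp_pos: [0.545, -0.3337, 0.2776]
eef_rot: [179.9, 0.1, -16.4]
contact_force: [1.0, 0.7, -1.4]
gripper_width: 0.0278
gripper_force: 60.0
time_s: 34.2
tcp_pos: [0.5449, -0.3329, 0.2587]
eef_rot: [179.9, 0.0, -16.4]
contact_force: [-0.4, -0.4, -0.1]
gripper_width: 0.0278
gripper_force: 60.0
shift [ 0.025 -0.014  1.933] turn [ 0.028  0.001 -0.006]
t 34.2 f [-0.3   0.53  0.13]
78 1 [ 5.1  1.3 83.8] [ 5.1  1.3 83.8] [ 5.1  1.3 83.8]
84 22 [ 5.  -0.5 87.3] [ 3.7 -3.9 84.4] [ 5.8  2.8 89.6]
90 22 [ 5.  -0.5 92.7] [ 3.6 -4.  90. ] [ 5.9  2.9 94.9]
97 33 [ 4.1  0.1 99. ] [-0.7 -5.6 97.4] [  6.4   4.6 100.9]
101 18 [  4.    1.  102.7] [ -1.4  -6.5 101.1] [  6.6   5.4 104.5]
105 9 [  3.5   0.  107.2] [ -0.3  -6.6 105.3] [  6.5   5.5 108.3]
[251, np.int64(206), np.float64(-0.1), np.flo
[... 2818 characters left out ...]
  260
195  260  258  181  183  181  182  182  182  180  180  181  181  181  182  183  181  182  182  182  183  181  181  182  181  180  183  181  183  180  182  181  182  260  259
198  260  260  182  182  181  181  181  181  182  181  182  181  181  181  182  181  181  181  181  182  111  182  182  182  182  181  181  182  181  182  181  181  260  258
201  260  259  182  181  181  182  182  182  182  181  182  183  182  181  180  181  182  108  102  100  102  182  181  182  181  182  183  180  181  182  182 nan  260  260
204  260  259  181  181  180  182  181  180  183  182  181  180  182  181  182   97   95   94   95   99  100  183  181  182  182  181  183  181  181  181  182  182  260  259
```

```bash
python3 - <<'E'
from h import *
c=np.load('wt.npz')
print(ht(c,(0,0),1,[(257.8,181),(248,181),(268.5,181),(258,171.6),(258,190.7)],.1815))
E
```

```text
[[  3.   -1.3 181.5]
 [  3.  -11.4 181.5]
 [  3.    9.7 181.5]
 [ 12.9  -1.1 181.5]
 [ -7.4  -1.1 181.5]]
```

```bash
python3 -m pendant '[[[0.04,-0.02,0.5,0,0,0,-1],[0,0,0.8,0,0,0,-1],[0,0,0.8,0,0,0,-1],[0,0,0.8,0,0,0,-1],[0,0,0.8,0,0,0,-1],[0,0,0.8,0,0,0,-1],[0,0,0.6,0,0,0,-1],[0,0,0.5,0,0,0,-1]]]' 60
python3 -m pendant '[[[0,0,0.2,0,0,0,-1],[0,0,0.15,0,0,0,-1],[0,0,0.15,0,0,0,-1],[0,0,0.1,0,0,0,-1],[0,0,0.1,0,0,0,-1],[0,0,0,0,0,0,-1],[0,0,0,0,0,0,-1],[0,0,0,0,0,0,-1]]]'
```

```text
time_s: 35.05
tcp_pos: [0.5452, -0.3328, 0.1451]
eef_rot: [179.9, 0.1, -16.4]
contact_force: [0.4, -0.2, -0.5]
gripper_width: 0.0278
gripper_force: 60.0
time_s: 35.85
tcp_pos: [0.5456, -0.333, 0.1325]
eef_rot: [179.9, 0.0, -16.4]
contact_force: [0.2, 0.4, -0.7]
gripper_width: 0.0277
gripper_force: 60.0
```

```bash
python3 -m pendant '[[[0,0,0.1,0,0,0,-1],[0,0,0.1,0,0,0,-1],[0,0,0,0,0,0,-1],[0,0,0,0,0,0,-1],[0,0,0,0,0,0,-1],[0,0,0,0,0,0,-1],[0,0,0,0,0,0,-1],[0,0,0,0,0,0,-1]]]' 60
```

```text
time_s: 36.65
tcp_pos: [0.5455, -0.333, 0.1284]
eef_rot: [179.9, 0.0, -16.4]
contact_force: [0.1, -0.4, -0.9]
gripper_width: 0.028
gripper_force: 60.0
```

```bash
python3 -m pendant '[[[0,0,0.08,0,0,0,-1],[0,0,0,0,0,0,-1],[0,0,0,0,0,0,-0.2],[0,0,0,0,0,0,0.4],[0,0,0,0,0,0,0.4],[0,0,0,0,0,0,0.4],[0,0,0,0,0,0,0.4],[0,0,0,0,0,0,0.4]]]' 60
python3 -m pendant '[[[0,0,-0.4,0,0,0,0.4],[0,0,-0.8,0,0,0,0.4],[0,0,-0.9,0,0,0,0.4],[0,0,-0.9,0,0,0,0.4],[0,0,-0.9,0,0,0,0.4],[0,0,-0.9,0,0,0,0.4],[0,0,-0.9,0,0,0,0.4],[0,0,-0.9,0,0,0,0.4]]]' 20
python3 - <<'E'
from h import *
from plant import r,vision
s=r.get_state();c=vision.capture('wrist');W=cloud(c,s)
hsv=cv2.cvtColor(c['frame'],cv2.COLOR_BGR2HSV);m=cv2.inRange(hsv,(8,150,60),(20,255,255))>0;m[240:]=False
Q=W[m];Q=Q[(Q[:,2]>.05)&(Q[:,2]<.2)&(np.hypot(Q[:,0]-.546,Q[:,1]+.333)<.04)];print(len(Q),np.nanpercentile(Q[:,2],[2,50,98]))
t=Q[Q[:,2]>.15];print('top',t.mean(0),t.min(0),t.max(0))
for n_ in ('top','side'):
    d=vision.capture(n_);W=cloud(d);hsv=cv2.cvtColor(d['frame'],cv2.COLOR_BGR2HSV)
    for nm,lo,hi in(('or',(8,150,60),(20,255,255)),('bl',(105,120,30),(125,255,255))):
        m=cv2.inRange(hsv,lo,hi)>0;Q=W[m];Q=Q[(np.hypot(Q[:,0]-.508,Q[:,1]+.321)<.09)];print(n_,nm,len(Q),np.nanmax(Q[:,2]) if len(Q) else 0)
# old pointer from w1: centre of red around the knob
E
```

```text
time_s: 37.45
tcp_pos: [0.5455, -0.333, 0.1267]
eef_rot: [179.9, 0.0, -16.4]
contact_force: [0.4, -0.1, 0.6]
gripper_width: 0.0608
gripper_force: 0.0
time_s: 38.25
tcp_pos: [0.5455, -0.3328, 0.2603]
eef_rot: [179.9, -0.0, -16.4]
contact_force: [0.7, -1.1, 0.4]
gripper_width: 0.0615
gripper_force: 0.0
846 [0.10239184 0.15091172 0.15600511]
top [ 0.54928313 -0.3333246   0.15353581] [ 0.53511763 -0.34553672  0.15000705] [ 0.56056572 -0.32066109  0.15716017]
top or 68 0.33070469368664135
top bl 45 0.15994820700376455
side or 96 0.14066378952066327
side bl 181 0.16057240329445
```

The driver is back in the rack (handle top at 0.157 as before, bench-referenced). Now a hover view of the gauge.

```bash
python3 - <<'E'
from h import *
from plant import r
s=r.get_state();p=np.array([.534,-.078,.116])+n*.08
to(s,p,R.from_matrix(rt(74)).as_euler('xyz',degrees=True))
E
```

```text
shift [ -5.53  -11.738   3.436] turn [1.226 4.816 0.072]
```

```bash
python3 -m pendant '[[[-0.35,-0.73,0,0,0,0,0],[-0.35,-0.73,0,0,0,0,0],[-0.35,-0.73,0,0,0,0,0],[-0.35,-0.73,0,0,0,0,0],[-0.35,-0.73,0,0,0,0,0],[-0.35,-0.73,0,0,0,0,0],[-0.35,-0.73,0,0,0,0,0],[-0.35,-0.73,0,0,0,0,0]]]' 20
python3 -m pendant '[[[-0.35,-0.73,0.4,0.15,0.6,0,0],[-0.35,-0.73,0.4,0.15,0.6,0,0],[-0.35,-0.73,0.4,0.15,0.6,0,0],[-0.35,-0.73,0.4,0.15,0.6,0,0],[-0.35,-0.73,0.4,0.15,0.6,0,0],[-0.35,-0.73,0.4,0.15,0.6,0,0],[-0.35,-0.73,0.4,0.15,0.6,0,0],[-0.35,-0.73,0.4,0.15,0.6,0,0]]]'
python3 - <<'E'
from h import *
from plant import r
s=r.get_state();p=np.array([.534,-.078,.116])+n*.08
to(s,p,R.from_matrix(rt(74)).as_euler('xyz',degrees=True))
E
```

```text
time_s: 39.2
tcp_pos: [0.5248, -0.2034, 0.2586]
eef_rot: [179.9, 0.0, -16.4]
contact_force: [0.4, 0.0, -0.1]
gripper_width: 0.0441
gripper_force: 0.0
time_s: 40.0
tcp_pos: [0.5142, -0.076, 0.1916]
eef_rot: [-175.0, -19.3, -17.3]
contact_force: [0.9, 0.2, -0.2]
gripper_width: 0.0441
gripper_force: 0.0
shift [-0.336  0.137 -0.105] turn [-0.019  0.032  0.07 ]
```

```bash
cat > knob.py <<'E'
from h import *
from plant import r,vision
s=r.get_state();T=tool(s);c=vision.capture('wrist');L=(cloud(c,s)-T[:3,3])@T[:3,:3]*1e3;f=c['frame']
np.savez('wk.npz',L=L,f=f)
print('t',s['time_s'],'f',(T[:3,:3].T@s['contact_force']).round(2),'mom',(T[:3,:3].T@s['moment']).round(3),'w',s['gripper_width'],'J6',s['joints'][5])
ref=(L[...,0]>-60)&(L[...,0]<80)&(abs(L[...,1])<70)
h,ed=np.histogram(L[ref][:,2],np.arange(20,140,1.));print([(int(a),int(b)) for a,b in zip(ed,h) if b>60])
hsv=cv2.cvtColor(f,cv2.COLOR_BGR2HSV).astype(int);red=((hsv[...,0]<8)|(hsv[...,0]>172))&(hsv[...,1]>120)&(hsv[...,2]>60)
k,lab,st,ce=cv2.connectedComponentsWithStats(red.astype(np.uint8))
for i in range(1,k):
    if st[i,4]>5:
        q=L[lab==i];q=q[~np.isnan(q[:,0])];d=np.linalg.svd(q[:,:2]-q[:,:2].mean(0))[2][0] if len(q)>2 else [0,0]
        print('red',st[i],np.nanmedian(q,0).round(1),q.min(0).round(1),q.max(0).round(1),'dir',np.degrees(np.arctan2(d[1],d[0])).round(1))
E
python3 knob.py
python3 - <<'E'
import numpy as np
L=np.load('wk.npz')['L']
for y in range(150,240,4): print(y,' '.join('%3.0f'%x if abs(x)<999 else 'nan' for x in L[y,195:325:3,2]))
E
```

```text
t 40.0 f [ 0.67 -0.38  0.51] mom [-0.383 -0.99  -0.005] w 0.04413771974084985 J6 45.58997923798917
[(70, 101), (71, 233), (72, 135), (94, 225), (95, 1470), (96, 1867), (97, 596), (98, 168), (99, 87), (100, 470), (101, 1136), (102, 438), (103, 84), (104, 116), (105, 244), (106, 199), (107, 1301), (108, 4839), (109, 4940), (110, 2273), (111, 530), (112, 95), (113, 67)]
red [  0   0  36  36 874] [ 148.9 -200.2  156. ] [ 135.1 -214.4  151.1] [ 161.8 -188.3  166.9] dir 56.2
red [231 226  20   9  51] [-16.  -14.1  93.8] [-19.1 -22.   81.8] [-7.6 -6.7 97.1] dir -114.7
red [252 233  12   6  31] [-10.7  -1.5  71.4] [-12.8  -5.   70.4] [-8.3  2.8 72.3] dir 66.1
150 109 108 110 109 110 110 110 109 109 110 109 109 109 109 109 109 110 109 109 110 109 110 106 104 110 109 108 109 107 109 109 110 109 110 109 109 108 nan 109 115 210 211 210 210
154 109 109 109 109 110 109 109 108 109 109 109 108 105 107 110 110 109 110 109 109 109 108 106 106 109 109 109 108 109 109 110 108 109 109 108 109 109 110 110 112 208 207 208 207
158 109 109 109 109 109 108 109 109 110 109 110 108 106 105 110 110 109 107 109 
[... 2999 characters left out ...]
 110 111 110 nan 110  98  97  96  96  96  96  96  96  97  93  72  72  72  70  71  70  71  73  96  95  95  96  96  97  96  96  95  99 110 110 110 111 110 111 112
230 101 102 102 104 107 110 110 110 109 111  97  96  96  95  95  95  95  96  96  72  72  72  71  71  73  71  72  77  95  96  95  97  96  95  96  97 109 110 110 110 110 110 110 112
234 101 101 102 103 106 111 110 110 109 110  97  97  94  94  95  97  96  96  97  72  71  71  71  70  72  71  71  72  95  96  96  96  97  95  96  98 110 111 111 110 110 110 110 112
238  17  15  14  15  15 111  19  19 109 110 110  96  98  96  96  96  96  96  95  71  73  71  71  72  71  71  73  98  95  95  97  96  95  96  98  20  19  18  15  15  15  15  15  15
```

```bash
python3 - <<'E'
from h import *
L=np.load('wk.npz')['L']
q=L[(abs(L[...,2]-71.5)<2)&(np.hypot(L[...,0]+4,L[...,1])<20)];print(len(q),q.mean(0),q.min(0),q.max(0),cv2.minEnclosingCircle(q[:,:2].astype(np.float32)))
g=L[(abs(L[...,2]-96)<1.6)&(np.hypot(L[...,0],L[...,1])<45)];hull=cv2.convexHull(g[:,:2].astype(np.float32))[:,0]
from scipy.optimize import least_squares
h=hull[hull[:,0]>-5];f=least_squares(lambda p:np.hypot(h[:,0]-p[0],h[:,1]-p[1])-p[2],[0,0,33],loss='soft_l1',f_scale=.5);print('dial',f.x)
E
```

```text
487 [-8.13777169  2.59610535 71.6423696 ] [-17.76265733  -6.45523796  69.94149699] [ 0.88409126 12.03497336 73.4369614 ] ((-8.524558067321777, 2.380472421646118), 9.923704147338867)
dial [-7.84797434  2.83654147 32.2309096 ]
```

```bash
python3 -m pendant '[[[-0.43,0.13,0,0,0,0,0],[0,0,0.5,0,0,0,0],[0,0,0.5,0,0,0,0],[0,0,0.6,0,0,0,0],[0,0,0.6,0,0,0,0],[0,0,0.6,0,0,0,0],[0,0,0.4,0,0,0,0],[0,0,0.15,0,0,0,0]]]' 15
python3 -m pendant '[[[0,0,0,0,0,0,-1],[0,0,0,0,0,0,-1],[0,0,0,0,0,0,-1],[0,0,0,0,0,0,-1],[0,0,0,0,0,0,-1],[0,0,0,0,0,0,-1],[0,0,0,0,0,0,-1],[0,0,0,0,0,0,-1]]]' 15
python3 knob.py
```

```text
time_s: 40.85
tcp_pos: [0.5283, -0.0789, 0.1248]
eef_rot: [-175.2, -19.1, -17.3]
contact_force: [-0.8, 0.4, 0.3]
gripper_width: 0.0437
gripper_force: 0.0
time_s: 41.65
tcp_pos: [0.529, -0.0779, 0.1261]
eef_rot: [-175.0, -19.2, -17.2]
contact_force: [-1.6, 5.3, 2.5]
gripper_width: 0.0175
gripper_force: 15.0
t 41.65 f [-2.09 -4.84 -3.  ] mom [ 1.555 -2.086  0.011] w 0.01747551712232595 J6 39.819477564632116
[(24, 62), (28, 880), (29, 1813), (30, 739), (31, 239), (32, 117), (33, 258), (34, 1101), (35, 602), (36, 171), (37, 157), (38, 410), (39, 290), (40, 1034), (41, 6671), (42, 8767), (43, 3030), (44, 641), (45, 113), (46, 66), (47, 65)]
red [254 271   5   2   8] [-1.2 -1.3  4.3] [-1.8 -2.6  3.4] [-0.6 -0.6  5.1] dir 62.1
```

```bash
python3 -m pendant '[[[0,-0.05,0,0,0,0,-1],[0,0,0,0,0,-0.8,-1],[0,0,0,0,0,-0.8,-1],[0,0,0,0,0,-0.8,-1],[0,0,0,0,0,-0.8,-1],[0,0,0,0,0,-0.8,-1],[0,0,0,0,0,-0.8,-1],[0,0,0,0,0,0,-1]]]' 15
python3 knob.py|head -1
python3 -m pendant '[[[0,0,0,0,0,-0.5,-1],[0,0,0,0,0,-0.5,-1],[0,0,0,0,0,-0.5,-1],[0,0,0,0,0,-0.5,-1],[0,0,0,0,0,-0.5,-1],[0,0,0,0,0,0,-1],[0,0,0,0,0,0,-1],[0,0,0,0,0,0,-1]]]' 15
python3 knob.py|head -1
```

```text
time_s: 42.5
tcp_pos: [0.5291, -0.0772, 0.1261]
eef_rot: [178.0, -19.7, 3.3]
contact_force: [-2.3, 4.1, 3.1]
gripper_width: 0.0177
gripper_force: 15.0
t 42.5 f [-0.92 -4.1  -3.77] mom [ 1.488 -1.405  0.029] w 0.01770518569890614 J6 58.89667858895598
time_s: 43.35
tcp_pos: [0.5291, -0.077, 0.1261]
eef_rot: [174.6, -19.1, 13.7]
contact_force: [-5.5, 7.5, 5.6]
gripper_width: 0.0179
gripper_force: 15.0
t 43.35 f [-1.5  -7.98 -7.26] mom [ 3.098 -1.386  0.044] w 0.017914583161598465 J6 68.76685001492726
```

```bash
python3 -m pendant '[[[0,-0.05,-0.05,0,0,-0.4,-1],[0,0,0,0,0,-0.5,-1],[0,0,0,0,0,-0.5,-1],[0,0,0,0,0,-0.5,-1],[0,0,0,0,0,-0.5,-1],[0,0,0,0,0,0,-1],[0,0,0,0,0,0,-1],[0,0,0,0,0,0,-1]]]' 15
python3 knob.py|head -1
```

```text
time_s: 44.2
tcp_pos: [0.5286, -0.0766, 0.1264]
eef_rot: [171.4, -17.9, 23.7]
contact_force: [5.5, -0.5, -6.0]
gripper_width: 0.0179
gripper_force: 15.0
t 44.2 f [2.77 1.57 7.5 ] mom [-0.18   0.136  0.116] w 0.01792907423394238 J6 78.16629491250013
```

```bash
python3 -m pendant '[[[0,0,0,0,0,-0.5,-1],[0,0,0,0,0,-0.5,-1],[0,0,0,0,0,0,-1],[0,0,0,0,0,0,-1],[0,0,0,0,0,0,-1],[0,0,0,0,0,0,-1],[0,0,0,0,0,0,-1],[0,0,0,0,0,0,-1]]]' 15
python3 knob.py|head -1
python3 -m pendant '[[[0,0,0,0,0,0.4,-1],[0,0,0,0,0,0,-1],[0,0,0,0,0,0,0],[0,0,0,0,0,0,0],[0,0,0,0,0,0,0],[0,0,0,0,0,0,0],[0,0,0,0,0,0,0],[0,0,0,0,0,0,0]]]' 15
python3 -m pendant '[[[0,0,-0.4,0,0,0,0],[0,0,-0.6,0,0,0,0],[0,0,-0.6,0,0,0,0],[0.1,0,-0.6,0,0,0,0],[0.1,0,-0.6,0,0,0,0],[0.1,0,-0.6,0,0,0,0],[0.1,0,-0.6,0,0,0,0],[0,0,0,0,0,0,0]]]' 15
python3 knob.py
python3 - <<'E'
from h import *
from plant import r
L=np.load('wk.npz')['L'];h,ed=np.histogram(L[...,2][(abs(L[...,0])<20)&(abs(L[...,1])<20)],np.arange(40,110,1.));z=[(a,b) for a,b in zip(ed,h) if b>80];print(z)
d=z[-1][0]
for zt in (z[0][0]+.5,):
    q=L[(abs(L[...,2]-zt)<2)&(np.hypot(L[...,0],L[...,1])<22)];C=cv2.minEnclosingCircle(q[:,:2].astype(np.float32));print('knob',q[:,:2].mean(0),C)
# dark/black dial ticks near pointer
s=r.get_state();T=tool(s);print('tool x clockwise from up-slope',np.degrees(np.arctan2(np.cross(e,T[:3,0])@-n,T[:3,0]@e)))
E
```

```text
time_s: 45.05
tcp_pos: [0.528, -0.0767, 0.1262]
eef_rot: [170.1, -17.2, 27.9]
contact_force: [4.7, -1.0, -6.5]
gripper_width: 0.0179
gripper_force: 15.0
t 45.05 f [1.61 1.79 7.67] mom [-0.124 -0.178  0.185] w 0.017937377800325897 J6 82.21959500832314
time_s: 45.9
tcp_pos: [0.5281, -0.0767, 0.1264]
eef_rot: [170.6, -17.4, 26.2]
contact_force: [-0.8, -0.7, 0.1]
gripper_width: 0.0438
gripper_force: 0.0
time_s: 46.7
tcp_pos: [0.5086, -0.0716, 0.2063]
eef_rot: [170.6, -17.6, 26.3]
contact_force: [-0.2, 0.0, 0.3]
gripper_width: 0.0434
gripper_force: 0.0
t 46.7 f [-0.08 -0.06 -0.32] mom [ 0.445 -0.94  -0.005] w 0.04340259613808739 J6 86.3611480824646
[(86, 140), (87, 205), (88, 72), (110, 434), (111, 1718), (112, 1334), (113, 309), (114, 168), (115, 323), (116, 1872), (117, 2639), (118, 756), (119, 78), (120, 191), (121, 251), (122, 267), (123, 1887), (124, 4612), (125, 3725), (126, 1485), (127, 248)]
red [ 21 124   4   7  16] [  61.2 -184.7  117.9] [  58.9 -186.7  116.6] [  63.5 -183.1  118.5] dir -150.0
red [  6 171   4   7  15] [  23.4 -205.1  117.6] [  21.3 -206.6  116.5] [  26.2 -202.6  118.8] dir -149.4
red [171 198   4   7  13] [  1.  -71.9 117. ] [ -2.  -73.3 116. ] [  3.3 -70.5 117.8] dir -151.8
red [228 219  19   7  47] [-15.5 -17.6 109.7] [-18.4 -25.2 107.9] [-12.  -10.1 113.3] dir 73.2
red [248 226  12   5  27] [-11.3  -4.   86.8] [-13.3  -7.8  85.6] [-9.8  0.5 87.8] dir -103.6
[(np.float64(86.0), np.int64(140)), (np.float64(87.0), np.int64(205))]
knob [-9.59163504e+00 -8.44038415e-04] ((-9.785313606262207, -0.21350133419036865), 9.573515892028809)
tool x clockwise from up-slope -27.478411577269533
```

The pointer is now at -135° from up-slope (down-left), and torque rose firmly to 0.185 N m, so it is at the zero stop. The gripper is clear of everything. Handing in.

```bash
python3 -c "
from plant import r
print(r.close_job())"
```

```text
the job is handed in; nothing more can be done
None
```

The job is handed in at about 47 s: by my measurements both screws are home at their stops, the orange driver is back upright in its rack, and the red pointer is at its zero stop; no verdict was returned.

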